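# Crank a stamp block through a desk roller press

### The arm

A 7-joint arm with a two-finger parallel gripper is mounted at the origin on the work surface. World frame = base frame: x ahead of the robot, y to its left, z up, the work surface at z = 0. Lengths are in m, angles in rad, forces in N, time in s.
With the tool pointing down it reaches from about 0.35 to 0.9 m from the base axis. Payload 8.1 kg.
Tool frame: the origin (TCP) lies midway between the tips of the shut fingers; the grasp point (between the pads) lies 19 mm behind it; z points along the fingers, y is the line along which they close (so a half turn about z gives the same grasp; the last joint's range is limited). The gripper opens to 92 mm and grips with 3 to 60 N. Pads are 19 mm wide; open, the fingers measure 130 mm over their backs; the gripper's body (75 mm by 190 mm) begins 47 mm behind the grasp point.
Start: joints at [1.207, 0.434, 0.025, 1.573, -0.012, 1.134, -0.075], TCP at [0.161, -0.604, 0.227] pointing down, gripper open.
Joint ranges: [-2.62, 2.62], [-0.44, 2.09], [-1.27, 1.32], [0.08, 2.57], [-1.32, 4.46], [0.12, 2], [-2.74, 2.74]. Speed limits (rad/s): [2.22, 2.22, 3.01, 3.01, 3.14, 3.14, 3.14].

### API

Orientations are given as a rotation vector (axis times angle).
In Python, from cell import arm gives the robot as it stands.
- The arm moves only by the tool carry_out, never from a script. Its arguments are lists of equal length, an entry for each row: "claw": the finger opening in cm, from 0 to 9.18; "delta_pos": the shift along the tool's x, y, z in cm, a list of three; "angular": the turn, a rotation vector about the tool's x, y, z in rad, a list of three. In form: {"claw": [claw, ...], "delta_pos": [[dx, dy, dz], ...], "angular": [[ax, ay, az], ...]}. A call has 1 to 20 rows; each row shifts and turns the commanded pose from where the row before left it, along the tool's axes as they then stand; what a row does not reach is not made up. A row lasts 1/10 s, in which the tool goes at most 50 mm and 8.59 degrees, less where a joint would pass 70% of its speed; a pose out of reach is approached as far as the arm can. A call with a gripper value outside its range is refused whole. The fingers move at their own pace and stop on an object; "force" is the grip in N (left out, the last holds). Time passes only in rows, so rows that do not move let the fingers close. It gives the time, the measured TCP pose, the force, the opening and the grip force at its end, in the units of the state.
- arm.observe(): the state, without advancing time (a new reading comes with each control period).
- arm.get_image(name): name is "scene" or "top"; returns a dict with "frame" (480x640x3 uint8, red, green, blue), "mtx" (3x3 intrinsics, pixels), "T" (4x4, takes a point from camera to world coordinates). Camera axes: x right, y down, z forward; pixel columns grow to the right and rows downward; lengths in m; the calibration is good to about 2 mm. A picture is of the moment at which its call begins. There is no depth.
- arm.sign_off(): hands the job in; it is judged then, once.
Trained networks look in a picture, given as the dict that the camera call returned (one of the last four; its "shot" number tells which), for a name from the list of things; names that differ only in an ending like _2 or _b are one class to them, and where a whole thing is asked for, a point or a joint stands for the part that bears it (a point fixed in the world has none). Each returns a list of dicts, best first, with "conf" (0 to 1); they miss things now and then, are a little off and sometimes report something else, mostly with a low value. They report only what shows in the picture. A call takes as long as a camera call. They do not tell look-alikes from the thing itself.
- arm.look_for(label, picture): "centre" ([column, row] as shares, 0 to 1, of the picture: columns of its width, rows of its height, amid what is visible of it).
- arm.trace(label, picture): "region" (480x640 bool, what is visible of it) and "centre" ([column, row] as shares, 0 to 1, of the picture: columns of its width, rows of its height, amid what is visible of it).
- arm.place_of(label, picture): "centre" ([column, row] as shares, 0 to 1, of the picture: columns of its width, rows of its height: a listed point, or the origin of a listed thing).
The state is a dict: "clock": time; "joints": joint angles; "dq": joint speeds; "joint_efforts": joint torques, N m; "position": TCP position; "ee_rot": TCP orientation; "force": force on the tool from outside, world axes, zero at the start; "ft_torque": the same for the moment, N m; "width": opening from 0.0 (shut) to 1.0 (fully open); "gripper_force": force on a finger pad.
Only numpy, scipy, OpenCV 4.12 (cv2) and the standard library are available. Lean on these libraries where they do the work, as an engineer would, in place of code of your own. Each camera call takes 0.05 s, during which the arm holds its last target. There are 200 camera calls.

### The job

Gently lay the wooden stamp block flat in the pocket of the press's carriage, then wind the crank counter-clockwise (seen from above) by its knob, past the stiff spot in each of two turns, until the carriage comes up against its stop beyond the roller, and let go. Keep hold of the knob while you wind and keep an even, unhurried pace of about eight to ten seconds a turn, so that the spring never makes the crank race ahead or kick back, and feel for the knob's true path, giving way so that its pin is never strained in or out along the crank arm. Leave the board eraser, the pencil cup and the note pad where they are.

Things in the scene. Friction and masses are not known exactly. Their poses are not given: they have to be found in the camera images.
- block: Brown wooden stamp block, a plain 50 x 90 x 18 mm slab (0.08 to 0.17 kg) with four dark stripes across its top; it lies flat on the desk left or right of the press. Origin: centre of its underside; x along the 50 mm side, y along the 90 mm side, z up. Either way round (yaw or yaw + pi) is right.
- carriage: Aluminium plate, 70 x 112 x 12 mm, sliding along the press's y. Origin: centre of its underside, 26 mm above the desk; axes as the press's. Pocket on top, centred on the origin: floor 12 mm above it, inside 54 (x) by 94 mm (y), walls 7 mm high, long walls open over the middle 60 mm for fingers. Seated, the block's origin is 12 mm above the carriage's. Geared to the crank: 21.5 mm to -y per rad.
- press: Grey desk roller press, fixed; base 250 x 400 x 14 mm. Origin: centre of the base's underside, on the desk (x -120 to +130 mm). The track runs along y at x = -50 mm; the roller's frame (x -110 to 10, y -30 to 30, 114 mm high) straddles it; the gearbox (x 14 to 119, y -80 to 80, 106 mm high) carries the crank. The carriage goes from y = 135 (crank 0) to -138.
- crank_axis (a point): Point on the crank's vertical axis, 170 mm above the desk, at the height of the knob's middle; axes as the press's; at (75, 0, 170) mm in the press's frame. From it the steel crank arm (18 mm wide, top 140 mm above the desk) reaches out to the knob. At crank 0 the arm points to the press's -y.
- give (a joint): Upright round wooden crank knob, 28 mm diameter, 145 to 195 mm above the desk, spinning freely (a gripper need not turn). It is clamped 47 to 61 mm from the crank axis, elsewhere each time, not measured: find it by sight or feel. Its pin is sprung along the arm: give is its shift in m (+ outward), 1 mm per 1.8 N of inward or outward pull, 0 when free; more than 3 mm strains it.
- crank (a joint): Crank angle, rad, growing counter-clockwise seen from above; at 0 and each full turn the knob is on the press's -y side of its axis. Starts at 0; hard stop at 12.70. Friction 3 N at the knob. A spring resists in each turn, up to 11-15 N near 2 rad, nothing at half a turn, then drives it forward as hard near 4.3 rad; slack near whole turns, where it stays put.
- eraser: Bystander: grey board eraser, 45 x 120 x 38 mm with a narrower rounded grip on top, on the other side of the press from the block. Origin: centre of its underside, y along its length.
- pencil_cup: Bystander: white cup 76 mm wide, 100 mm high, with pencils standing up to 180 mm. Origin: centre of its underside.
- note_pad: Bystander: yellow pad of notes, 76 x 76 x 30 mm. Origin: centre of its underside.
Not all that is in view belongs to the job. Several things look just like the block: the one meant starts farthest to the robot's left.

How it is judged:
By the outcome, as a careful person would: the job done as asked, in the order asked, and still so for the second after the job is handed in, with the robot touching nothing.
It also fails if it takes over 72 s, if anything falls off the work surface, if the arm or the gripper's body presses on something with over 40 N, if the wrist force passes 120 N, or if a joint passes its speed limit or range.

## Working session

There is one attempt and no reset: what is moved stays moved. The work goes in short steps, Python scripts to look and compute and a tool call to move; the robot and the scene stay as the last step left them, time stands still between calls to the robot, and variables do not carry over. Pictures are saved under pics/ and viewed, at most 10 in all, crops included, and the job is handed in when it is done.

Besides the shell and the picture viewer there is one more tool, called after "Emit:" by a JSON object that holds its "method" and its "body", one argument or row to a line. carry_out: Moves the arm, as the interface text tells. Its arguments: {"type":"object","properties":{"claw":{"type":"array","items":{"type":"number"}},"delta_pos":{"type":"array","items":{"type":"array","items":{"type":"number"}}},"angular":{"type":"array","items":{"type":"array","items":{"type":"number"}}},"force":{"type":"number"}},"required":["claw","delta_pos","angular"]}

```bash
mkdir -p pics; ls; cat > h.py <<'E'
import numpy as np,cv2
from cell import arm
from scipy.spatial.transform import Rotation as R
def px2w(im,c,z):
    u=np.array([c[0]*640,c[1]*480,1.]) ; d=im["T"][:3,:3]@np.linalg.solve(im["mtx"],u); o=im["T"][:3,3]
    return o+d*(z-o[2])/d[2]
def w2px(im,p):
    q=np.linalg.inv(im["T"])@np.r_[p,1]; q=im["mtx"]@q[:3]; return q[:2]/q[2]
E
python3 - <<'E'
from h import *
s=arm.observe(); print(s)
for n in("top","scene"):
    im=arm.get_image(n); cv2.imwrite(f"pics/{n}0.png",im["frame"][:,:,::-1])
    print(n,im["T"].round(3).tolist(),im["mtx"].round(1).tolist())
    for l,z in(("block",0),("carriage",.026),("press",0),("crank_axis",.17),("give",.17),("eraser",0),("pencil_cup",0),("note_pad",0)):
        for d in arm.place_of(l,im): print(l,round(d["conf"],2),(np.array(d["centre"])*[640,480]).round(0),px2w(im,d["centre"],z).round(4))
E
```

```text
pics
{'clock': 0.0, 'joints': array([ 1.20740137,  0.43519966,  0.02494416,  1.57411871, -0.01160418,
        1.13396609, -0.07509125]), 'dq': array([ 4.47305229e-04, -4.75860394e-04,  1.47733817e-03,  2.13987195e-04,
       -3.70839463e-04, -1.24168097e-03, -2.54624055e-06]), 'joint_efforts': array([-5.39744578e-04, -6.67842722e+01,  9.84083824e-01, -3.14460039e+01,
       -6.08883868e-02,  4.29487566e-02,  1.55081361e-04]), 'position': array([ 0.16098512, -0.60338033,  0.22595075]), 'ee_rot': array([-3.11342909e+00, -4.08241648e-01,  5.08577833e-04]), 'force': array([ 0.68678562,  0.50757134, -0.5097162 ]), 'ft_torque': array([-0.04497281,  0.03100346, -0.00810549]), 'gripper_force': 0.0, 'width': 1.0012282651096809}
top [[-0.004, -0.985, 0.173, 0.284], [-1.0, 0.005, 0.004, 0.011], [-0.005, -0.173, -0.985, 1.149], [0.0, 0.0, 0.0, 1.0]] [[474.4, 0.0, 320.4], [0.0, 474.4, 240.6], [0.0, 0.0, 1.0]]
block 0.81 [197. 376.] [0.1663 0.3058 0.    ]
block 0.79 [173. 253.] [0.4563 0.3761 0.    ]
block 0.68 [216. 319.] [0.2973 0.2659 0.    ]
block 0.67 [217. 123.] [0.7955 0.2791 0.    ]
block 0.55 [489. 169.] [ 0.6677 -0.4114  0.    ]
carriage 0.74 [254. 218.] [0.539 0.175 0.026]
press 0.67 [311. 217.] [0.5456 0.0384 0.    ]
crank_axis 0.9 [321. 169.] [0.6118 0.0136 0.17  ]Traceback (most recent call last):
  File "<stdin>", line 7, in <module>
ValueError: it knows: block, carriage, crank_axis, eraser, note_pad, pencil_cup, press
```

```bash
python3 - <<'E'
from h import *
for n in("top","scene"):
    im=arm.get_image(n); cv2.imwrite(f"pics/{n}0.png",im["frame"][:,:,::-1])
    print(n,im["T"].round(3).tolist(),im["mtx"].round(1).tolist())
    for l,z in(("block",0),("carriage",.026),("press",0),("crank_axis",.17),("eraser",0),("pencil_cup",0),("note_pad",0)):
        for d in arm.place_of(l,im): print(l,round(d["conf"],2),(np.array(d["centre"])*[640,480]).round(0),px2w(im,d["centre"],z).round(4))
    try:
        for d in arm.look_for("give",im): print("knob",d["conf"],(np.array(d["centre"])*[640,480]).round(0),px2w(im,d["centre"],.17).round(4))
    except Exception as e: print(e)
E
```

```text
top [[-0.004, -0.985, 0.173, 0.284], [-1.0, 0.005, 0.004, 0.011], [-0.005, -0.173, -0.985, 1.149], [0.0, 0.0, 0.0, 1.0]] [[474.4, 0.0, 320.4], [0.0, 474.4, 240.6], [0.0, 0.0, 1.0]]
block 0.92 [196. 377.] [0.1634 0.3078 0.    ]
block 0.9 [213. 318.] [0.2984 0.2728 0.    ]
block 0.84 [215. 121.] [0.7993 0.2857 0.    ]
block 0.78 [176. 253.] [0.4572 0.3704 0.    ]
carriage 0.87 [255. 219.] [0.536  0.1741 0.026 ]
press 0.63 [311. 218.] [0.5444 0.0385 0.    ]
crank_axis 0.7 [323. 169.] [0.6131 0.0081 0.17  ]
eraser 0.88 [491. 246.] [ 0.4707 -0.4025  0.    ]
pencil_cup 0.83 [177. 165.] [0.6836 0.3777 0.    ]
note_pad 0.88 [489. 173.] [ 0.6577 -0.4092  0.    ]
knob 0.49 [345. 174.] [ 0.6014 -0.0379  0.17  ]
scene [[0.796, 0.477, -0.373, 0.914], [0.605, -0.642, 0.471, -0.501], [-0.015, -0.601, -0.799, 0.993], [0.0, 0.0, 0.0, 1.0]] [[472.2, 0.0, 322.0], [0.0, 472.2, 239.1], [0.0, 0.0, 1.0]]
block 0.84 [292. 150.] [ 0.1696  0.3005 -0.    ]
block 0.75 [321. 172.] [0.3    0.2766 0.    ]
block 0.63 [386. 174.] [ 0.4574  0.3822 -0.    ]
block 0.56 [481. 256.] [ 0.8093  0.2813 -0.    ]
carriage 0.61 [368. 225.] [0.5321 0.1761 0.026 ]
press 0.92 [343. 268.] [ 0.5483  0.0412 -0.    ]
crank_axis 0.73 [364. 249.] [0.6183 0.0141 0.17  ]
eraser 0.61 [196. 388.] [ 0.4761 -0.3943  0.    ]
eraser 0.42 [341. 272.] [0.5499 0.0298 0.    ]
pencil_cup 0.74 [455. 211.] [ 0.6854  0.3769 -0.    ]
note_pad 0.65 [260. 450.] [ 0.6681 -0.4039  0.    ]
knob 0.68 [339. 262.] [ 0.5944 -0.0427  0.17  ]
```

View pics/top0.png

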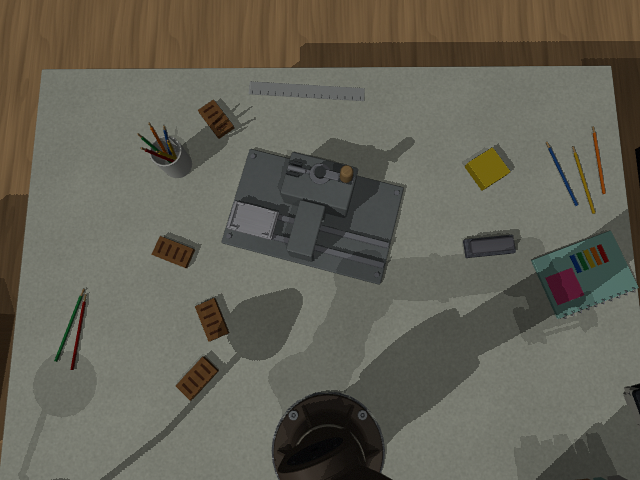

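View pics/scene0.png

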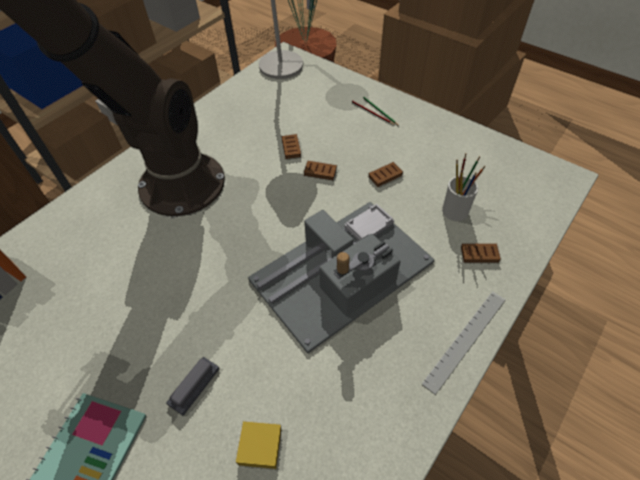

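The pictures show four brown look-alikes in the top view at px (174,252), (197,377), (212,318) and (216,120). The first has the largest world y (about 0.376 m, against 0.31, 0.27 and 0.28), so it is the farthest left and I choose it. The carriage is at (254,219), the crank axis at (320,170) and the knob at (346,173).

```bash
python3 - <<'E'
from h import *
im=arm.get_image("top"); f=im["frame"][:,:,::-1].copy()
a=cv2.resize(f[215:290,130:230],None,fx=4,fy=4,interpolation=cv2.INTER_CUBIC)
b=cv2.resize(f[135:290,215:415],None,fx=4,fy=4,interpolation=cv2.INTER_CUBIC)
o=np.zeros((600,800,3),np.uint8); b=b[:600,:800]; cv2.imwrite("pics/press.png",b); cv2.imwrite("pics/blk.png",a)
for n in("top","scene"):
    if n!="top": im=arm.get_image(n)
    for l in("block","carriage","press"):
        for d in arm.trace(l,im):
            m=d["region"].astype(np.uint8); ys,xs=np.nonzero(m)
            z={"block":.018,"carriage":.045,"press":.014}[l]
            P=np.array([px2w(im,((x+.5)/640,(y+.5)/480),z)[:2] for x,y in zip(xs,ys)],np.float32)
            r=cv2.minAreaRect(P*1000)
            print(n,l,round(d["conf"],2),np.round(np.array(d["centre"])*[640,480]),np.round(r[0],1),np.round(r[1],1),round(r[2],1),P.mean(0).round(4))
E
```

```text
top block 0.95 [175. 253.] [456.1 369.7] [97.7 53.6] 68.1 [0.4558 0.3688]
top block 0.85 [217. 319.] [295.6 270.7] [90.4 52. ] 23.2 [0.2953 0.2711]
top block 0.71 [196. 378.] [161.9 299.9] [52.5 95. ] 45.2 [0.1613 0.3004]
top block 0.66 [216. 120.] [797.7 278.8] [98.1 52.5] 37.9 [0.7974 0.2784]
top carriage 0.85 [255. 219.] [528.2 174.6] [114.5  72.9] 75.5 [0.5276 0.1753]
top press 0.82 [316. 215.] [557.9  29.3] [402.  273.5] 75.5 [0.5496 0.0302]
top press 0.21 [490. 168.] [ 662.5 -401.5] [79.4 91.3] 32.7 [ 0.6622 -0.4018]
scene block 0.92 [294. 149.] [172.9 295.9] [ 52.1 108.2] 46.6 [0.1737 0.296 ]
scene block 0.8 [321. 168.] [306.5 266.3] [92.  64.5] 25.3 [0.3078 0.2657]
scene block 0.75 [481. 254.] [807.3 273.5] [94.  58.2] 36.6 [0.8075 0.2738]
scene carriage 0.83 [369. 223.] [540.3 170.1] [116.9  75.8] 75.3 [0.5399 0.1716]
scene press 0.66 [338. 273.] [529.5  43.1] [411.2 311.1] 74.9 [0.5536 0.0214]
```

View pics/press.png

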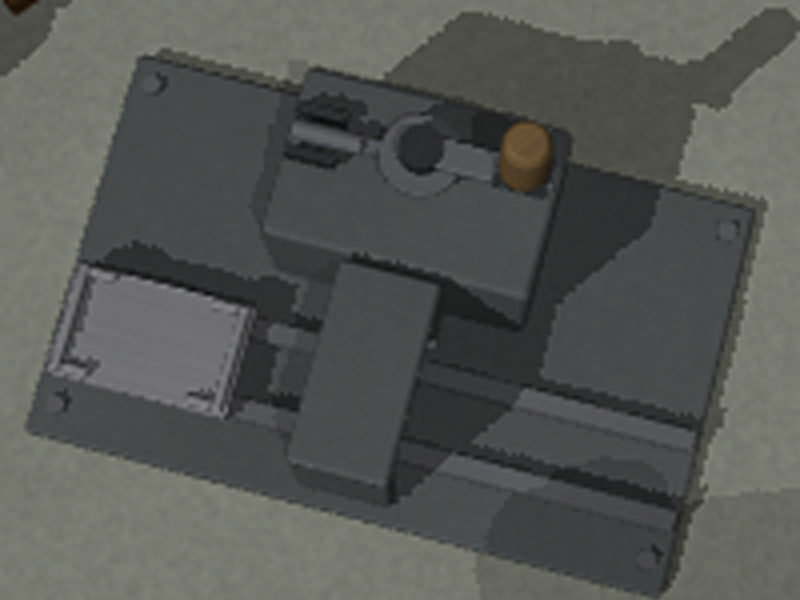

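View pics/blk.png

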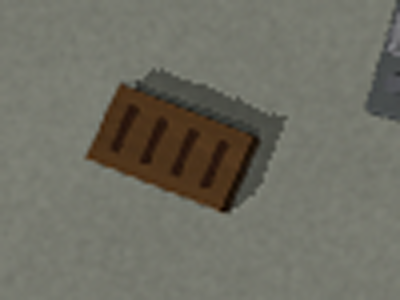

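```bash
cat > fit.py <<'E'
from h import *
from scipy.optimize import least_squares
def rect(x0,x1,y0,y1,z,n=60):
    t=np.linspace(0,1,n); c=[(x0,y0),(x1,y0),(x1,y1),(x0,y1)]
    return np.vstack([np.c_[np.outer(1-t,c[i])+np.outer(t,c[(i+1)%4]),np.full(n,z)] for i in range(4)])
def prep(im):
    g=cv2.cvtColor(im["frame"],cv2.COLOR_RGB2GRAY); g=cv2.resize(g,None,fx=4,fy=4,interpolation=cv2.INTER_CUBIC)
    e=cv2.Canny(cv2.GaussianBlur(g,(0,0),3),15,40)
    return cv2.distanceTransform(255-e,cv2.DIST_L2,5)/4
def proj(im,P):
    Ti=np.linalg.inv(im["T"]); q=(P@Ti[:3,:3].T+Ti[:3,3])@im["mtx"].T; return q[:,:2]/q[:,2:]
def fit(model,ims,p0):
    D=[prep(i) for i in ims]
    def pts(p):
        c,s=np.cos(p[2]),np.sin(p[2]); return np.c_[model[:,:2]@np.array([[c,s],[-s,c]])+p[:2],model[:,2]]
    def res(p,sc=1):
        o=[]
        for i,d in zip(ims,D):
            q=(proj(i,pts(p))*4+1.5).astype(np.float32)
            o.append(cv2.remap(d,q[:,0].copy(),q[:,1].copy(),cv2.INTER_LINEAR,borderValue=5).ravel())
        return np.clip(np.hstack(o),0,6)
    best=None
    for dx in np.linspace(-.012,.012,5):
        for dy in np.linspace(-.012,.012,5):
            r=least_squares(res,np.array(p0)+[dx,dy,0],loss="cauchy",f_scale=.5,x_scale=[.01,.01,.05],diff_step=1e-3)
            if best is None or r.cost<best.cost: best=r
    return best.x,best.cost/len(model)/len(ims)
E
cat > f1.py <<'E'
from fit import *
t=arm.get_image("top"); s=arm.get_image("scene")
P=np.vstack([rect(-.12,.13,-.2,.2,.014),rect(-.11,.01,-.03,.03,.114),rect(.014,.119,-.08,.08,.106),rect(-.085,-.015,.135-.056,.135+.056,.045)])
B=rect(-.025,.025,-.045,.045,.018)
for ims in([t],[s],[t,s]):
    p,c=fit(P,ims,[.546,.036,-.253]); print("press",p.round(4),round(c,3))
    b,c=fit(B,ims,[.456,.370,-.38]); print("block",b.round(4),round(c,3))
    for im in ims:
        hsv=cv2.cvtColor(im["frame"],cv2.COLOR_RGB2HSV); u=proj(im,np.array([[.6,-.04,.17]]))[0].astype(int)
        h=hsv[u[1]-25:u[1]+25,u[0]-25:u[0]+25]; m=((h[...,1]>100)&(h[...,2]>70)).astype(np.uint8)
        n,l,st,ce=cv2.connectedComponentsWithStats(m); k=1+np.argmax(st[1:,4]); print(st[k],ce[k]+u-25)
        c=ce[k]+u-25; w=px2w(im,(c+.5)/[640,480],.17); cc,ss=np.cos(p[2]),np.sin(p[2]); print("knob",w, "pressframe",np.array([[cc,ss],[-ss,cc]])@(w[:2]-p[:2]))
E
python3 f1.py
```

```text
press [ 0.5436  0.0358 -0.2648] 0.232
block [ 0.459   0.3741 -0.3782] 0.129
[ 20  17  12  16 145] [345.20689655 172.8       ]
knob [ 0.6029591  -0.04047569  0.17      ] pressframe [ 0.07724739 -0.05813087]
press [ 0.5464  0.0342 -0.2786] 0.212
block [ 0.4596  0.374  -0.3748] 0.033
[22 16 11 11 96] [342.48958333 257.45833333]
knob [ 0.59604609 -0.03020833  0.17      ] pressframe [ 0.06545854 -0.04824401]
press [ 0.544   0.0356 -0.2643] 0.231
block [ 0.4593  0.374  -0.3775] 0.082
[ 20  17  12  16 145] [345.20689655 172.8       ]
knob [ 0.6029591  -0.04047569  0.17      ] pressframe [ 0.07675154 -0.05799139]
[22 16 11 11 96] [342.48958333 257.45833333]
knob [ 0.59604609 -0.03020833  0.17      ] pressframe [ 0.06739626 -0.04988664]
```

```bash
cat > plan.py <<'E'
from h import *
import json
# orientation: tool down, tool y at world angle psi
def ori(psi): return R.from_matrix(np.array([[-np.sin(psi),np.cos(psi),0],[np.cos(psi),np.sin(psi),0],[0,0,-1]]).T)
def plan(wps,claw,start=None):
    """wps: (xyz, psi, nrows)"""
    s=arm.observe()
    p,r=(s["position"],R.from_rotvec(s["ee_rot"])) if start is None else start
    D=[];A=[]
    for q,psi,n in wps:
        p0,r0=p,r; y=ori(psi)
        if abs((r0.inv()*y).magnitude())>np.pi/2: y=y*R.from_rotvec([0,0,np.pi])
        dv=(r0.inv()*y).as_rotvec()
        for k in range(1,n+1):
            t=k/n; 
            pt=p0+(np.array(q)-p0)*t; rt=r0*R.from_rotvec(dv*t)
            d=(r.inv().apply(pt-p)*100).round(2); a=(r.inv()*rt).as_rotvec().round(3)
            D.append(d.tolist());A.append(a.tolist())
            p=p+r.apply(d/100); r=r*R.from_rotvec(a)
    print(json.dumps({"claw":[claw]*len(D),"delta_pos":D,"angular":A}).replace(" ","")); return p,r
E
python3 - <<'E'
from plan import *
# block psi (block x axis)
e=plan([((.46,-.2,.27),-.95,11),((.4593,.374,.20),-.3775,16)],9.0)
E
```

```text
{"claw":[9.0,9.0,9.0,9.0,9.0,9.0,9.0,9.0,9.0,9.0,9.0,9.0,9.0,9.0,9.0,9.0,9.0,9.0,9.0,9.0,9.0,9.0,9.0,9.0,9.0,9.0,9.0],"delta_pos":[[3.57,-2.85,-0.39],[3.67,-2.73,-0.4],[3.74,-2.61,-0.39],[3.84,-2.48,-0.39],[3.91,-2.36,-0.4],[3.99,-2.22,-0.39],[4.06,-2.1,-0.39],[4.12,-1.96,-0.4],[4.19,-1.83,-0.39],[4.24,-1.68,-0.39],[4.3,-1.55,-0.4],[2.08,-2.92,0.44],[2.19,-2.85,0.43],[2.29,-2.76,0.44],[2.38,-2.68,0.44],[2.48,-2.6,0.44],[2.57,-2.5,0.43],[2.66,-2.41,0.44],[2.74,-2.31,0.44],[2.82,-2.22,0.44],[2.9,-2.11,0.43],[2.98,-2.0,0.44],[3.04,-1.9,0.44],[3.11,-1.79,0.44],[3.17,-1.68,0.43],[3.23,-1.56,0.44],[3.29,-1.44,0.44]],"angular":[[0.0,0.0,-0.033],[0.0,0.0,-0.032],[0.0,0.0,-0.033],[0.0,0.0,-0.033],[0.0,0.0,-0.033],[0.0,0.0,-0.032],[0.0,0.0,-0.033],[0.0,0.0,-0.033],[0.0,0.0,-0.033],[0.0,0.0,-0.032],[0.0,0.0,-0.033],[0.0,0.0,-0.036],[0.0,0.0,-0.036],[0.0,0.0,-0.035],[0.0,0.0,-0.036],[0.0,0.0,-0.036],[0.0,0.0,-0.036],[0.0,0.0,-0.036],[0.0,0.0,-0.035],[0.0,0.0,-0.036],[0.0,0.0,-0.036],[0.0,0.0,-0.036],[0.0,0.0,-0.035],[0.0,0.0,-0.036],[0.0,0.0,-0.036],[0.0,0.0,-0.036],[0.0,0.0,-0.036]]}
```

Emit:
{"method": "carry_out", "body": {
  "claw": [9, 9, 9, 9, 9, 9, 9, 9, 9, 9, 9],
  "delta_pos": [
    [3.6, -2.9, -0.4],
    [3.7, -2.7, -0.4],
    [3.7, -2.6, -0.4],
    [3.8, -2.5, -0.4],
    [3.9, -2.4, -0.4],
    [4.0, -2.2, -0.4],
    [4.1, -2.1, -0.4],
    [4.1, -2.0, -0.4],
    [4.2, -1.8, -0.4],
    [4.2, -1.7, -0.4],
    [4.3, -1.6, -0.4]
  ],
  "angular": [
    [0, 0, -0.033],
    [0, 0, -0.033],
    [0, 0, -0.033],
    [0, 0, -0.033],
    [0, 0, -0.033],
    [0, 0, -0.033],
    [0, 0, -0.033],
    [0, 0, -0.033],
    [0, 0, -0.033],
    [0, 0, -0.033],
    [0, 0, -0.033]
  ]
}}

```text
clock: 2.75
position: [0.4595, -0.1971, 0.2712]
ee_rot: [2.989, 0.965, 0.001]
force: [0.0, -0.4, 0.6]
width: 0.982
gripper_force: 0.0
```

Emit:
{"method": "carry_out", "body": {
  "claw": [9, 9, 9, 9, 9, 9, 9, 9, 9, 9, 9, 9, 9, 9, 9, 9, 9],
  "delta_pos": [
    [2.1, -2.9, 0.4],
    [2.2, -2.8, 0.4],
    [2.3, -2.8, 0.4],
    [2.4, -2.7, 0.4],
    [2.5, -2.6, 0.4],
    [2.6, -2.5, 0.4],
    [2.7, -2.4, 0.4],
    [2.7, -2.3, 0.4],
    [2.8, -2.2, 0.4],
    [2.9, -2.1, 0.4],
    [3.0, -2.0, 0.4],
    [3.0, -1.9, 0.4],
    [3.1, -1.8, 0.4],
    [3.2, -1.7, 0.4],
    [3.2, -1.6, 0.4],
    [3.3, -1.4, 0.4],
    [0, 0, 0]
  ],
  "angular": [
    [0, 0, -0.036],
    [0, 0, -0.036],
    [0, 0, -0.036],
    [0, 0, -0.036],
    [0, 0, -0.036],
    [0, 0, -0.036],
    [0, 0, -0.036],
    [0, 0, -0.036],
    [0, 0, -0.036],
    [0, 0, -0.036],
    [0, 0, -0.036],
    [0, 0, -0.036],
    [0, 0, -0.036],
    [0, 0, -0.036],
    [0, 0, -0.036],
    [0, 0, -0.036],
    [0, 0, 0]
  ]
}}

```text
clock: 4.45
position: [0.4541, 0.3807, 0.2062]
ee_rot: [-2.584, -1.78, -0.001]
force: [0.1, -0.3, -0.5]
width: 0.982
gripper_force: 0.0
```

```bash
python3 - <<'E'
from plan import *
s=arm.observe(); print(s["joints"].round(2),s["force"],R.from_rotvec(s["ee_rot"]).as_matrix().round(3)[:,1])
plan([((.4593,.374,.05),-.3775,6),((.4593,.374,.004),-.3775,6)],9.0)
E
```

```text
[-0.34  0.48 -0.64  1.64  0.31  1.12 -1.43] [ 0.09663576 -0.34295798 -0.50649738] [ 0.934 -0.356 -0.003]
{"claw":[9.0,9.0,9.0,9.0,9.0,9.0,9.0,9.0,9.0,9.0,9.0,9.0],"delta_pos":[[-0.08,0.13,2.6],[-0.08,0.13,2.61],[-0.07,0.12,2.6],[-0.08,0.13,2.6],[-0.07,0.12,2.61],[-0.08,0.12,2.6],[0.0,0.0,0.77],[0.0,0.0,0.76],[0.0,0.0,0.77],[0.0,0.0,0.77],[0.0,0.0,0.77],[0.0,0.0,0.76]],"angular":[[-0.0,-0.0,0.002],[-0.001,-0.001,0.002],[-0.0,-0.0,0.003],[-0.001,-0.001,0.002],[-0.0,0.0,0.002],[-0.001,-0.0,0.002],[0.0,-0.0,0.0],[0.0,-0.0,0.0],[0.0,-0.0,0.0],[0.0,-0.0,0.0],[0.0,-0.0,0.0],[0.0,-0.0,0.0]]}
```

Emit:
{"method": "carry_out", "body": {
  "claw": [8, 8, 8, 8, 8, 8, 8, 8, 8, 8, 8, 8, 8],
  "delta_pos": [
    [-0.08, 0.13, 2.6],
    [-0.08, 0.13, 2.6],
    [-0.07, 0.12, 2.6],
    [-0.08, 0.12, 2.6],
    [-0.08, 0.12, 2.6],
    [-0.08, 0.12, 2.6],
    [0, 0, 0.8],
    [0, 0, 0.8],
    [0, 0, 0.8],
    [0, 0, 0.8],
    [0, 0, 0.7],
    [0, 0, 0.6],
    [0, 0, 0]
  ],
  "angular": [
    [0, 0, 0.002],
    [0, 0, 0.002],
    [0, 0, 0.002],
    [0, 0, 0.002],
    [0, 0, 0.002],
    [0, 0, 0.002],
    [0, 0, 0],
    [0, 0, 0],
    [0, 0, 0],
    [0, 0, 0],
    [0, 0, 0],
    [0, 0, 0],
    [0, 0, 0]
  ],
  "force": 15
}}

```text
clock: 5.75
position: [0.4609, 0.3681, 0.005]
ee_rot: [2.603, 1.758, -0.002]
force: [-0.4, 0.0, -0.5]
width: 0.872
gripper_force: 0.0
```

Emit:
{"method": "carry_out", "body": {
  "claw": [4, 4, 4, 4, 4, 4, 4, 4],
  "delta_pos": [
    [0, 0, 0],
    [0, 0, 0],
    [0, 0, 0],
    [0, 0, 0],
    [0, 0, 0],
    [0, 0, 0],
    [0, 0, 0],
    [0, 0, 0]
  ],
  "angular": [
    [0, 0, 0],
    [0, 0, 0],
    [0, 0, 0],
    [0, 0, 0],
    [0, 0, 0],
    [0, 0, 0],
    [0, 0, 0],
    [0, 0, 0]
  ]
}}

```text
clock: 6.55
position: [0.4612, 0.3687, 0.0059]
ee_rot: [-2.603, -1.758, -0.0]
force: [-0.8, -0.3, 4.4]
width: 0.543
gripper_force: 15.0
```

```bash
python3 - <<'E'
from plan import *
px,py,ya=.544,.0356,-.264
c=np.array([px,py])+R.from_euler('z',ya).as_matrix()[:2,:2]@[-.05,.135]; print(c)
s=arm.observe(); print(s["position"],s["ee_rot"])
plan([(np.r_[s["position"][:2],.09],-.3775,5),(np.r_[c,.09],ya,10)],4.0)
E
```

```text
[0.53095975 0.17896998]
[0.46118314 0.36870416 0.00593285] [-2.60342607e+00 -1.75799915e+00 -3.27400201e-04]
{"claw":[4.0,4.0,4.0,4.0,4.0,4.0,4.0,4.0,4.0,4.0,4.0,4.0,4.0,4.0,4.0],"delta_pos":[[0.0,-0.0,-1.68],[0.0,-0.0,-1.68],[0.0,-0.0,-1.68],[0.0,-0.0,-1.69],[0.0,-0.0,-1.68],[-1.51,1.35,-0.0],[-1.52,1.33,-0.0],[-1.53,1.31,-0.0],[-1.55,1.3,-0.0],[-1.57,1.28,-0.0],[-1.58,1.26,-0.0],[-1.59,1.24,-0.0],[-1.61,1.23,-0.0],[-1.62,1.2,-0.0],[-1.64,1.19,-0.0]],"angular":[[-0.0,-0.0,-0.001],[-0.0,-0.0,-0.001],[-0.0,-0.0,-0.001],[-0.0,-0.0,-0.001],[-0.0,-0.0,-0.001],[-0.0,-0.0,-0.011],[-0.0,-0.0,-0.012],[-0.0,-0.0,-0.011],[-0.0,-0.0,-0.012],[-0.0,-0.0,-0.011],[-0.0,-0.0,-0.011],[-0.0,-0.0,-0.012],[-0.0,-0.0,-0.011],[-0.0,-0.0,-0.012],[-0.0,-0.0,-0.011]]}
```

Emit:
{"method": "carry_out", "body": {
  "claw": [4, 4, 4, 4, 4, 4, 4, 4, 4, 4, 4, 4, 4, 4, 4, 4, 4, 4],
  "delta_pos": [
    [0, 0, -0.5],
    [0, 0, -2.0],
    [0, 0, -2.0],
    [0, 0, -2.0],
    [0, 0, -2.0],
    [-1.5, 1.4, 0],
    [-1.5, 1.3, 0],
    [-1.5, 1.3, 0],
    [-1.6, 1.3, 0],
    [-1.6, 1.3, 0],
    [-1.6, 1.3, 0],
    [-1.6, 1.2, 0],
    [-1.6, 1.2, 0],
    [-1.6, 1.2, 0],
    [-1.6, 1.2, 0],
    [-0.4, 0, 0],
    [0, 0, 0],
    [0, 0, 0]
  ],
  "angular": [
    [0, 0, 0],
    [0, 0, 0],
    [0, 0, 0],
    [0, 0, 0],
    [0, 0, 0],
    [0, 0, -0.012],
    [0, 0, -0.012],
    [0, 0, -0.012],
    [0, 0, -0.012],
    [0, 0, -0.012],
    [0, 0, -0.012],
    [0, 0, -0.012],
    [0, 0, -0.012],
    [0, 0, -0.012],
    [0, 0, -0.012],
    [0, 0, 0],
    [0, 0, 0],
    [0, 0, 0]
  ],
  "force": 20
}}

```text
clock: 8.35
position: [0.5292, 0.1758, 0.0908]
ee_rot: [-2.493, -1.911, -0.0]
force: [0.5, 0.8, -0.7]
width: 0.541
gripper_force: 20.0
```

```bash
cat > f2.py <<'E'
from fit import *
import sys
s=arm.observe(); print(s["position"],s["force"].round(1),s["joints"].round(2))
M=R.from_rotvec(s["ee_rot"]).as_matrix(); print(M.round(3).tolist())
zb=s["position"][2]-.005+.018
t=arm.get_image("top"); sc=arm.get_image("scene")
crops=[]
for im in(t,sc):
    u=proj(im,s["position"][None])[0].astype(int)
    crops.append(cv2.resize(im["frame"][u[1]-50:u[1]+50,u[0]-50:u[0]+50,::-1],(400,400),interpolation=cv2.INTER_CUBIC))
cv2.imwrite(sys.argv[1],np.hstack(crops))
B=rect(-.025,.025,-.045,.045,zb)
C=np.vstack([rect(-.035,.035,-.056,.056,.045),rect(-.12+.05,.13+.05,-.2-.135,.2-.135,.014)])
for ims in([t],[sc],[t,sc]):
    print("block",*fit(B,ims,[*s["position"][:2]+M[:2,0]*.004,-.264])); print("carr",*fit(C,ims,[.531,.179,-.264]))
E
python3 f2.py pics/a.png
```

```text
[0.52922613 0.17580623 0.09082422] [ 0.5  0.8 -0.7] [ 0.02  0.56 -0.62  1.85  0.42  0.86 -1.06]
[[0.259, 0.966, -0.0], [0.966, -0.259, 0.001], [0.001, -0.0, -1.0]]
block [0.53366473 0.19108808 0.27471614] 0.420515528215852
carr [ 0.53766447  0.17522445 -0.28941688] 0.46330327780273517
block [ 0.51655318  0.2166266  -0.14876282] 0.25015550275503906
carr [ 0.53239779  0.17506465 -0.25467622] 0.2628335096808636
block [ 0.52613242  0.17008296 -0.03265278] 0.3817117422103858
carr [ 0.53802804  0.17551402 -0.27409658] 0.3749264219229556
```

View pics/a.png

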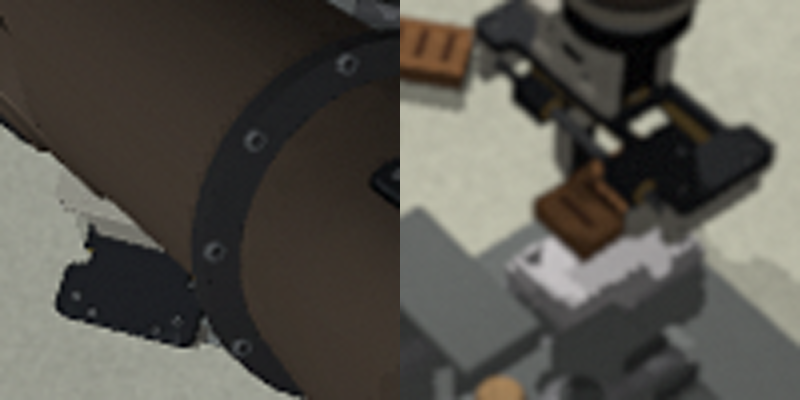

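```bash
cat > f3.py <<'E'
from fit import *
t=arm.get_image("top"); sc=arm.get_image("scene"); now=sc["frame"].copy()
t["frame"]=cv2.imread("pics/top0.png")[:,:,::-1].copy(); s0=dict(sc); s0["frame"]=cv2.imread("pics/scene0.png")[:,:,::-1].copy()
rim=np.vstack([rect(-.035,.035,-.056,.056,.045),rect(-.027,.027,-.047,.047,.045)])
outer=rect(-.035,.035,-.056,.056,.045)
base=rect(-.12,.13,-.2,.2,.014); gb=rect(.014,.119,-.08,.08,.106); fr=rect(-.11,.01,-.03,.03,.114)
def car(p): 
    c,s=np.cos(p[2]),np.sin(p[2]); return np.r_[p[0]-.05*c-.135*s,p[1]-.05*s+.135*c,p[2]].round(4)
for n,ims in(("top",[t]),("scene",[s0]),("both",[t,s0])):
    print(n,"rim",*fit(rim,ims,[.533,.1765,-.264])); print(n,"outer",*fit(outer,ims,[.533,.1765,-.264]))
    for k,m in(("base",base),("gb",gb),("fr",fr)):
        p,c=fit(m,ims,[.545,.035,-.264]); print(n,k,p.round(4),round(c,3),"car",car(p))
E
python3 f3.py
```

```text
top rim [ 0.53067197  0.17959554 -0.26897618] 0.15683212708933827
top outer [ 0.53087629  0.18038221 -0.26260428] 0.06448344399214155
top base [ 0.5429  0.0305 -0.2632] 0.154 car [ 0.5298  0.1739 -0.2632]
top gb [ 0.546   0.0381 -0.2726] 0.28 car [ 0.5342  0.1816 -0.2726]
top fr [ 0.5431  0.0367 -0.2602] 0.345 car [ 0.5296  0.18   -0.2602]
scene rim [ 0.53435318  0.17063594 -0.29872535] 0.17302130262836687
scene outer [ 0.5305079   0.16239644 -0.33727211] 0.15123894609120422
scene base [ 0.5466  0.0316 -0.2539] 0.177 car [ 0.5321  0.1748 -0.2539]
scene gb [ 0.5456  0.0345 -0.2378] 0.247 car [ 0.5288  0.1775 -0.2378]
scene fr [ 0.5449  0.0363 -0.244 ] 0.122 car [ 0.529   0.1794 -0.244 ]
both rim [ 0.52946726  0.17370637 -0.26054974] 0.19041163737323122
both outer [ 0.53137354  0.1816988  -0.25889133] 0.1672604344409668
both base [ 0.5437  0.0323 -0.2597] 0.185 car [ 0.53    0.1756 -0.2597]
both gb [ 0.5456  0.0372 -0.2646] 0.268 car [ 0.5326  0.1806 -0.2646]
both fr [ 0.5438  0.0364 -0.248 ] 0.242 car [ 0.5285  0.1796 -0.248 ]
```

```bash
cat > ov.py <<'E'
from fit import *
def draw(img,im,P,col,u0,k):
    q=(proj(im,P)+.5-u0)*k
    for a in q: cv2.circle(img,tuple(int(round(v)) for v in a),0,col,-1)
def place(m,p):
    c,s=np.cos(p[2]),np.sin(p[2]); return np.c_[m[:,:2]@np.array([[c,s],[-s,c]])+p[:2],m[:,2]]
E
python3 - <<'E'
from ov import *
st=arm.observe(); M=R.from_rotvec(st["ee_rot"]).as_matrix()
t=arm.get_image("top"); sc=arm.get_image("scene")
t0=cv2.imread("pics/top0.png"); s0=cv2.imread("pics/scene0.png"); now=sc["frame"][:,:,::-1]
outer=rect(-.035,.035,-.056,.056,.045,200)
def crop(f,u,n=32,k=8): return cv2.resize(f[u[1]-n:u[1]+n,u[0]-n:u[0]+n],None,fx=k,fy=k,interpolation=cv2.INTER_LANCZOS4)
A=crop(t0,(254,219),25,8);
for p,c in(((.5309,.1795,-.263),(0,255,0)),((.531,.175,-.263),(0,0,255))): draw(A,t,place(outer,p),c,np.array([229,194]),8)
u=np.array([368,222]); B=crop(s0,u,25,8)
for p,c in(((.5309,.1795,-.263),(0,255,0)),((.531,.175,-.263),(0,0,255))): draw(B,sc,place(outer,p),c,u-25,8)
cv2.imwrite("pics/b.png",np.hstack([A,B]))
z=st["position"][2]-.0055
u=proj(sc,st["position"][None])[0].astype(int); C=crop(now,u,30,10)
for off,c in((.0042,(0,255,0)),(0,(0,0,255))):
    for h in(.018,): draw(C,sc,place(rect(-.025,.025,-.045,.045,z+h,200),[*(st["position"][:2]+M[:2,0]*off),-.262]),c,u-30,10)
cv2.imwrite("pics/c.png",C)
E
```

```text
(no output)
```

View pics/b.png

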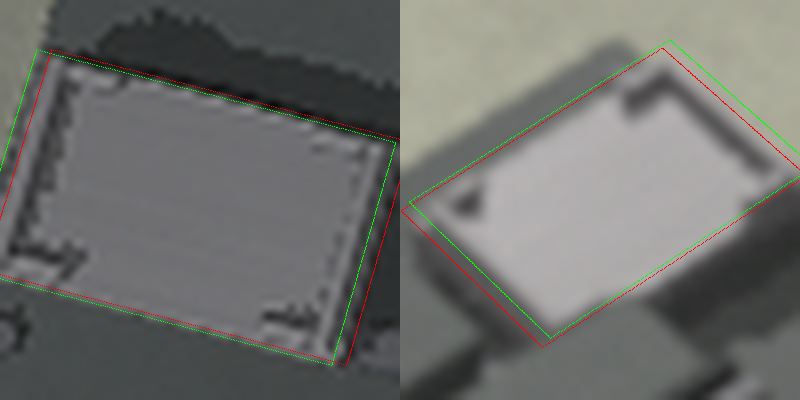

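View pics/c.png

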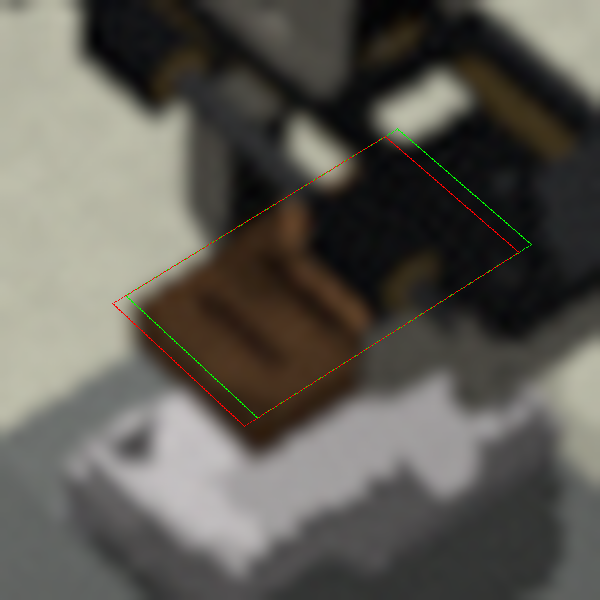

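```bash
cat >> f3.py <<'E'
print("----")
m=np.vstack([rect(-.035,.035,-.056,.056,.038),rect(-.027,.027,-.047,.047,.045)])
for n,ims in(("top",[t]),("scene",[s0]),("both",[t,s0])):
    for mm in(m,m[:240],np.vstack([m,base-[ -.05,.135,0]])): print(n,*fit(mm,ims,[.5315,.1765,-.262]))
E
python3 f3.py | sed -n '/----/,$p'
```

```text
----
top [ 0.53007719  0.17303367 -0.25950958] 0.1587877447323668
top [ 0.53253582  0.18196404 -0.26502981] 0.047798294494532455
top [ 0.53003661  0.17335552 -0.26423449] 0.15922553056527072
scene [ 0.53028953  0.17330001 -0.29057474] 0.17896590536369292
scene [ 0.5283266   0.16699404 -0.28328882] 0.1499369775424687
scene [ 0.53097081  0.1737843  -0.24723714] 0.18153323368125787
both [ 0.53019475  0.17310563 -0.26348665] 0.16956147965818597
both [ 0.53261619  0.18225365 -0.26643708] 0.13950910009935077
both [ 0.53021881  0.17347434 -0.25047417] 0.17983151975322137
```

```bash
python3 - <<'E'
from ov import *
t=arm.get_image("top"); sc=arm.get_image("scene")
for n,im in(("top",t),("scene",sc)):
    g=cv2.cvtColor(cv2.imread(f"pics/{n}0.png"),cv2.COLOR_BGR2GRAY).astype(np.float32)
    def prof(along,rng,lim):
        v=np.arange(rng[0],rng[1],.002); o=[]
        for a in v:
            b=np.linspace(*lim,15); m=np.c_[b,b*0+a,b*0+.045] if along=='y' else np.c_[b*0+a,b,b*0+.045]
            q=proj(im,place(m,[.531,.177,-.262])).astype(np.float32)
            o.append(cv2.remap(g,q[:,0].copy(),q[:,1].copy(),cv2.INTER_LINEAR).mean())
        return " ".join(f"{a*1000:.0f}:{x:.0f}" for a,x in zip(v,o))
    print(n,"y-",prof('y',(-.068,-.036),(-.015,.015))); print(n,"y+",prof('y',(.036,.072),(-.015,.015)))
    print(n,"x- end",prof('x',(-.046,-.014),(.035,.044)),"|",prof('x',(-.046,-.014),(-.044,-.035))); print(n,"x+",prof('x',(.014,.046),(.035,.044)),"|",prof('x',(.014,.046),(-.044,-.035)))
E
```

```text
top y- -68:47 -66:47 -64:46 -62:46 -60:46 -58:46 -56:59 -54:72 -52:69 -50:100 -48:114 -46:106 -44:110 -42:113 -40:113 -38:113 -36:113
top y+ 36:111 38:112 40:112 42:98 44:81 46:68 48:68 50:101 52:114 54:103 56:83 58:100 60:120 62:120 64:119 66:119 68:119 70:120
top x- end -46:55 -44:68 -42:72 -40:75 -38:76 -36:88 -34:108 -32:116 -30:123 -28:96 -26:59 -24:70 -22:97 -20:112 -18:112 -16:106 | -46:71 -44:72 -42:72 -40:71 -38:73 -36:92 -34:110 -32:115 -30:120 -28:93 -26:64 -24:78 -22:96 -20:110 -18:114 -16:113
top x+ 14:103 16:103 18:105 20:107 22:109 24:105 26:100 28:112 30:123 32:99 34:49 36:34 38:49 40:56 42:58 44:60 | 14:111 16:111 18:111 20:110 22:111 24:111 26:105 28:112 30:120 32:94 34:49 36:35 38:44 40:48 42:48 44:48
scene y- -68:73 -66:64 -64:65 -62:71 -60:78 -58:84 -56:88 -54:92 -52:108 -50:134 -48:157 -46:169 -44:173 -42:175 -40:175 -38:175 -36:176
scene y+ 36:171 38:164 40:148 42:123 44:100 46:93 48:108 50:133 52:153 54:163 56:166 58:168 60:168 62:168 64:169 66:169 68:168 70:168
scene x- end -46:125 -44:116 -42:113 -40:113 -38:116 -36:121 -34:130 -32:140 -30:142 -28:131 -26:107 -24:85 -22:80 -20:91 -18:111 -16:133 | -46:123 -44:110 -42:104 -40:104 -38:104 -36:107 -34:116 -32:129 -30:137 -28:129 -26:108 -24:91 -22:93 -20:112 -18:136 -16:157
scene x+ 14:144 16:148 18:147 20:142 22:141 24:144 26:149 28:153 30:149 32:133 34:107 36:83 38:71 40:68 42:67 44:66 | 14:174 16:173 18:172 20:172 22:172 24:172 26:172 28:170 30:160 32:139 34:116 36:104 38:105 40:108 42:108 44:108
```

The block is held level over the carriage. Rim profiles put the pocket centre near (0.532, 0.178), so I'm correcting by about 1–2 mm and lowering by feel.

Emit:
{"method": "carry_out", "body": {
  "claw": [4, 4, 4, 4, 4, 4, 4, 4, 4, 4],
  "delta_pos": [
    [-0.1, 0.2, 0.5],
    [0, 0, 1.0],
    [0, 0, 1.0],
    [0, 0, 0.7],
    [0, 0, 0.3],
    [0, 0, 0.2],
    [0, 0, 0.2],
    [0, 0, 0.2],
    [0, 0, 0.1],
    [0, 0, 0]
  ],
  "angular": [
    [0, 0, 0],
    [0, 0, 0],
    [0, 0, 0],
    [0, 0, 0],
    [0, 0, 0],
    [0, 0, 0],
    [0, 0, 0],
    [0, 0, 0],
    [0, 0, 0],
    [0, 0, 0]
  ]
}}

```text
clock: 9.85
position: [0.5314, 0.1734, 0.0488]
ee_rot: [2.494, 1.911, 0.0]
force: [-0.1, 0.4, -1.3]
width: 0.542
gripper_force: 20.0
```

Emit:
{"method": "carry_out", "body": {
  "claw": [4, 4, 4, 4, 4],
  "delta_pos": [
    [0, 0, 0.1],
    [0, 0, 0.1],
    [0, 0, 0.1],
    [0, 0, 0.1],
    [0, 0, 0]
  ],
  "angular": [
    [0, 0, 0],
    [0, 0, 0],
    [0, 0, 0],
    [0, 0, 0],
    [0, 0, 0]
  ]
}}

```text
clock: 10.35
position: [0.5313, 0.1733, 0.0446]
ee_rot: [-2.494, -1.911, 0.0]
force: [0.8, -0.3, -1.9]
width: 0.543
gripper_force: 20.0
```

Emit:
{"method": "carry_out", "body": {
  "claw": [4, 4, 4],
  "delta_pos": [
    [0, 0, 0.05],
    [0, 0, 0.05],
    [0, 0, 0]
  ],
  "angular": [
    [0, 0, 0],
    [0, 0, 0],
    [0, 0, 0]
  ]
}}

```text
clock: 10.65
position: [0.5314, 0.1734, 0.0439]
ee_rot: [2.494, 1.911, 0.0]
force: [-0.7, -0.7, 2.9]
width: 0.542
gripper_force: 20.0
```

Emit:
{"method": "carry_out", "body": {
  "claw": [6.5, 6.5, 6.5, 6.5, 6.5, 6.5, 6.5, 6.5, 6.5, 6.5, 6.5],
  "delta_pos": [
    [0, 0, 0],
    [0, 0, 0],
    [0, 0, 0],
    [0, 0, 0],
    [0, 0, -0.5],
    [0, 0, -2],
    [0, 0, -4],
    [0, 0, -4],
    [0, 0, -4],
    [0, 0, -4],
    [0, 0, -3]
  ],
  "angular": [
    [0, 0, 0],
    [0, 0, 0],
    [0, 0, 0],
    [0, 0, 0],
    [0, 0, 0],
    [0, 0, 0],
    [0, 0, 0],
    [0, 0, 0],
    [0, 0, 0],
    [0, 0, 0],
    [0, 0, 0]
  ]
}}

```text
clock: 11.75
position: [0.5315, 0.1739, 0.2618]
ee_rot: [2.493, 1.911, 0.004]
force: [0.4, -0.2, -0.1]
width: 0.708
gripper_force: 0.0
```

```bash
python3 - <<'E'
from ov import *
st=arm.observe(); print(st["position"],st["force"].round(1))
t=arm.get_image("top"); sc=arm.get_image("scene")
def crop(f,u,n,k): return cv2.resize(f[u[1]-n:u[1]+n,u[0]-n:u[0]+n,::-1],None,fx=k,fy=k,interpolation=cv2.INTER_LANCZOS4)
cv2.imwrite("pics/d.png",np.hstack([crop(sc["frame"],(355,235),40,10)[:600],]) [:600,:800])
cv2.imwrite("pics/d.png",np.hstack([crop(sc["frame"],(365,222),25,8),crop(sc["frame"],(345,262),25,8)]))
E
```

```text
[0.53153638 0.17386401 0.26184919] [ 0.4 -0.2 -0.1]
```

View pics/d.png

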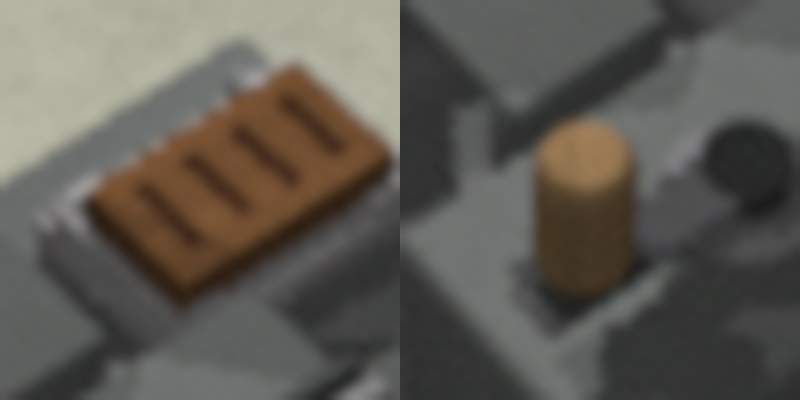

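```bash
python3 - <<'E'
from ov import *
t=arm.get_image("top"); sc=arm.get_image("scene")
for im,u,z in((sc,(343.1,257),.195),(sc,(343.1,271.2),.145),(t,(346.6,170.7),.195),(t,(346.2,179),.145)):
    w=px2w(im,np.array(u)/[640,480],z); print(w)
    for (x,y,a) in((.545,.036,-.262),):
        c,s=np.cos(a),np.sin(a); print(np.array([[c,s],[-s,c]])@(w[:2]-[x,y]))
for im in(t,sc):
    for d in arm.place_of("crank_axis",im): print(d["conf"],px2w(im,d["centre"],.17))
E
```

```text
[ 0.60449942 -0.04245419  0.195     ]
[ 0.07778958 -0.06036574]
[ 0.60661701 -0.04360883  0.145     ]
[ 0.08013397 -0.06093249]
[ 0.60048487 -0.0411205   0.195     ]
[ 0.07356659 -0.06011739]
[ 0.59803796 -0.04268642  0.145     ]
[ 0.07160877 -0.06226364]
0.95 [0.617507   0.01254348 0.17      ]
```

```bash
python3 - <<'E'
from plan import *
plan([((.6023,-.0414,.225),-.262,8)],6.5)
E
```

```text
{"claw":[6.5,6.5,6.5,6.5,6.5,6.5,6.5,6.5],"delta_pos":[[-2.35,1.56,0.41],[-2.36,1.56,0.41],[-2.35,1.56,0.41],[-2.35,1.56,0.41],[-2.36,1.56,0.41],[-2.36,1.56,0.41],[-2.35,1.55,0.41],[-2.36,1.56,0.41]],"angular":[[-0.0,0.0,-0.0],[-0.0,0.0,-0.0],[-0.0,0.0,-0.0],[-0.001,0.001,-0.001],[0.0,-0.0,0.0],[0.0,-0.0,0.0],[-0.0,0.0,0.0],[-0.0,0.0,-0.0]]}
```

Emit:
{"method": "carry_out", "body": {
  "claw": [6.5, 6.5, 6.5, 6.5, 6.5, 6.5, 6.5, 6.5, 6.5, 6.5, 6.5],
  "delta_pos": [
    [-1.3, 0.9, 0.4],
    [-2.4, 1.6, 0.4],
    [-2.4, 1.6, 0.4],
    [-2.4, 1.6, 0.4],
    [-2.4, 1.6, 0.4],
    [-2.4, 1.6, 0.4],
    [-2.4, 1.5, 0.4],
    [-2.0, 1.3, 0.4],
    [-1.2, 0.8, 0.4],
    [0, 0, 0],
    [0, 0, 0]
  ],
  "angular": [
    [0, 0, 0],
    [0, 0, 0],
    [0, 0, 0],
    [0, 0, 0],
    [0, 0, 0],
    [0, 0, 0],
    [0, 0, 0],
    [0, 0, 0],
    [0, 0, 0],
    [0, 0, 0],
    [0, 0, 0]
  ]
}}

```text
clock: 13.15
position: [0.6025, -0.0409, 0.2222]
ee_rot: [-2.492, -1.911, 0.001]
force: [-0.1, 1.1, 0.8]
width: 0.705
gripper_force: 0.0
```

```bash
python3 - <<'E'
from plan import *
plan([((.6023,-.0414,.152),-.262,5)],6.5)
E
```

```text
{"claw":[6.5,6.5,6.5,6.5,6.5],"delta_pos":[[-0.01,0.0,1.4],[-0.01,0.0,1.41],[-0.01,0.0,1.4],[-0.02,0.0,1.41],[-0.01,0.0,1.4]],"angular":[[-0.0,-0.0,-0.0],[-0.001,-0.0,-0.0],[0.0,-0.0,-0.0],[-0.0,-0.0,-0.001],[-0.0,-0.001,0.0]]}
```

Emit:
{"method": "carry_out", "body": {
  "claw": [6.5, 6.5, 6.5, 6.5, 6.5, 6.5, 6.5, 6.5],
  "delta_pos": [
    [0, 0, 1],
    [0, 0, 1.5],
    [0, 0, 1.5],
    [0, 0, 1.5],
    [0, 0, 1],
    [0, 0, 0.5],
    [0, 0, 0],
    [0, 0, 0]
  ],
  "angular": [
    [0, 0, 0],
    [0, 0, 0],
    [0, 0, 0],
    [0, 0, 0],
    [0, 0, 0],
    [0, 0, 0],
    [0, 0, 0],
    [0, 0, 0]
  ]
}}

```text
clock: 13.95
position: [0.6032, -0.0415, 0.1531]
ee_rot: [2.493, 1.911, 0.001]
force: [0.7, 0.4, -0.2]
width: 0.709
gripper_force: 0.0
```

Emit:
{"method": "carry_out", "body": {
  "claw": [2, 2, 2, 2, 2, 2, 2, 2, 2],
  "delta_pos": [
    [0, 0, 0],
    [0, 0, 0],
    [0, 0, 0],
    [0, 0, 0],
    [0, 0, 0],
    [0, 0, 0],
    [0, 0, 0],
    [0, 0, 0],
    [0, 0, 0]
  ],
  "angular": [
    [0, 0, 0],
    [0, 0, 0],
    [0, 0, 0],
    [0, 0, 0],
    [0, 0, 0],
    [0, 0, 0],
    [0, 0, 0],
    [0, 0, 0],
    [0, 0, 0]
  ],
  "force": 25
}}

```text
clock: 14.85
position: [0.6027, -0.0415, 0.1527]
ee_rot: [-2.493, -1.911, 0.0]
force: [-2.5, 0.5, 3.7]
width: 0.296
gripper_force: 25.0
```

```bash
cat > crank.py <<'E'
# usage: crank.py th_from th_to nrows r dth0 [dcx dcy]   (commanded knob circle, tool axes: x=press y, y=press x)
import sys,json
from h import *
a,b,n,r=float(sys.argv[1]),float(sys.argv[2]),int(sys.argv[3]),float(sys.argv[4])
E
python3 - <<'E'
from h import *
s=arm.observe(); print(s["position"],s["force"],s["ft_torque"])
M=R.from_rotvec(s["ee_rot"]).as_matrix(); print(M.T@s["force"])
E
```

```text
[ 0.60269876 -0.04152619  0.15274771] [-2.49330261  0.52950725  3.65114418] [0.06088461 0.61457979 0.03283808]
[-0.13729826 -2.54654564 -3.65021152]
```

```bash
cat > crank.py <<'E'
# crank.py init | crank.py log | crank.py plan TH NROWS [ramp] ; tool axes: x = press y, y = press x
import sys,json,os
from h import *
from scipy.optimize import least_squares
S=json.load(open("st.json")) if os.path.exists("st.json") else None
s=arm.observe(); M=R.from_rotvec(s["ee_rot"]).as_matrix()
if sys.argv[1]=="init":
    S=dict(p0=s["position"].tolist(),T=M.tolist(),cmd=[0,0],th=0.,obs=[[0,0,0,0]],t=s["clock"]); 
T=np.array(S["T"]); m=T.T@(s["position"]-S["p0"])*1000; f=T.T@s["force"]
if S["t"]<s["clock"]: S["obs"].append([m[0],m[1],f[0],f[1]]); S["t"]=s["clock"]
O=np.array(S["obs"])
def res(p):
    d=O[:,:2]-p[:2]; n=np.linalg.norm(d,axis=1); u=d/n[:,None]; give=-(O[:,2:]*u).sum(1)/1.8
    return np.r_[(n-p[2]-give)/.3,(p[2]-59)/2,p[1]/1.5,(p[0]-p[2])/.3]
p=least_squares(res,[59,0,59]).x; d=m[:2]-p[:2]; u=d/np.linalg.norm(d); th=np.arctan2(d[1],-d[0]); tn=np.array([-u[1],u[0]])*-1
S["fit"]=p.tolist()
S["th_meas"]=th+2*np.pi*round((S["th"]-th)/2/np.pi)
print("t",round(s["clock"],2),"axis,r",p.round(2),"th_meas %.3f cmd %.3f"%(S["th_meas"],S["th"]),"meas",m.round(2),"cmd",np.round(S["cmd"],2),"Fr %.1f Ft %.1f Fz %.1f give %.2f"%(f[:2]@u,f[:2]@tn,f[2],-(f[:2]@u)/1.8))
if sys.argv[1]=="plan":
    th1=float(sys.argv[2]); n=int(sys.argv[3]); ramp=len(sys.argv)>4
    w=np.ones(n); 
    if ramp: w[:3]=[.25,.5,.75]
    w=np.cumsum(w)/w.sum(); D=[]; c=np.array(S["cmd"],float)
    circ=lambda a:p[:2]+p[2]*np.array([-np.cos(a),np.sin(a)])
    e0=c-circ(S["th"]); u0=np.array([-np.cos(S["th"]),np.sin(S["th"])]); er=e0@u0; et=e0-er*u0
    for k in w:
        a=S["th"]+(th1-S["th"])*k; ua=np.array([-np.cos(a),np.sin(a)])
        q=circ(a)+er*max(0,1-k*n/4)*ua
        st=((q-c)/10).round(2); D.append([*st.tolist(),0]); c=c+st*10
    S["cmd"]=c.tolist(); S["th"]=th1; print(json.dumps(D).replace(" ",""))
json.dump(S,open("st.json","w"))
E
python3 crank.py init; python3 crank.py plan 0.55 9 ramp
```

```text
t 14.85 axis,r [59.  0. 59.] th_meas 0.000 cmd 0.000 meas [0. 0. 0.] cmd [0 0] Fr 0.1 Ft -2.5 Fz -3.7 give -0.08
t 14.85 axis,r [59.  0. 59.] th_meas 0.000 cmd 0.000 meas [0. 0. 0.] cmd [0 0] Fr 0.1 Ft -2.5 Fz -3.7 give -0.08
[[0.0,0.11,0],[0.01,0.21,0],[0.03,0.33,0],[0.06,0.43,0],[0.09,0.42,0],[0.13,0.41,0],[0.15,0.41,0],[0.19,0.39,0],[0.21,0.37,0]]
```

Emit:
{"method": "carry_out", "body": {
  "claw": [2, 2, 2, 2, 2, 2, 2, 2, 2],
  "delta_pos": [
    [0.0, 0.11, 0],
    [0.01, 0.21, 0],
    [0.03, 0.33, 0],
    [0.06, 0.43, 0],
    [0.09, 0.42, 0],
    [0.13, 0.41, 0],
    [0.15, 0.41, 0],
    [0.19, 0.39, 0],
    [0.21, 0.37, 0]
  ],
  "angular": [
    [0, 0, 0],
    [0, 0, 0],
    [0, 0, 0],
    [0, 0, 0],
    [0, 0, 0],
    [0, 0, 0],
    [0, 0, 0],
    [0, 0, 0],
    [0, 0, 0]
  ]
}}

```text
clock: 15.75
position: [0.6353, -0.0412, 0.1527]
ee_rot: [2.494, 1.911, -0.0]
force: [-4.7, 0.4, 4.1]
width: 0.299
gripper_force: 25.0
```

```bash
python3 crank.py plan 0.97 6
```

```text
t 15.75 axis,r [58.49 -1.09 58.46] th_meas 0.578 cmd 0.550 meas [ 8.77 31.35 -0.  ] cmd [ 8.7 30.8] Fr -1.8 Ft -4.3 Fz -4.1 give 0.99
[[0.18,0.24,0],[0.27,0.31,0],[0.28,0.3,0],[0.3,0.28,0],[0.32,0.26,0],[0.32,0.24,0]]
```

```bash
python3 - <<'E'
t=open("crank.py").read()
t=t.replace('''    th1=float(sys.argv[2]); n=int(sys.argv[3]); ramp=len(sys.argv)>4
''','''    n=int(sys.argv[2]); rate=float(sys.argv[3]); ramp=False
    c=np.array(S["cmd"],float); e=c-p[:2]; a0=np.arctan2(e[1],-e[0]); S["th"]=a0+2*np.pi*round((S["th"]-a0)/2/np.pi); th1=S["th"]+n*rate
''')
open("crank.py","w").write(t)
import json; S=json.load(open("st.json")); S["cmd"]=[8.7,30.8]; S["th"]=.55; json.dump(S,open("st.json","w"))
E
python3 crank.py plan 7 0.07
```

```text
t 15.75 axis,r [58.49 -1.09 58.46] th_meas 0.578 cmd 0.550 meas [ 8.77 31.35 -0.  ] cmd [ 8.7 30.8] Fr -1.8 Ft -4.3 Fz -4.1 give 0.99
[[0.25,0.33,0],[0.27,0.31,0],[0.29,0.29,0],[0.31,0.27,0],[0.32,0.26,0],[0.33,0.24,0],[0.35,0.21,0]]
```

Emit:
{"method": "carry_out", "body": {
  "claw": [2, 2, 2, 2, 2, 2, 2],
  "delta_pos": [
    [0.25, 0.33, 0],
    [0.27, 0.31, 0],
    [0.29, 0.29, 0],
    [0.31, 0.27, 0],
    [0.32, 0.26, 0],
    [0.33, 0.24, 0],
    [0.35, 0.21, 0]
  ],
  "angular": [
    [0, 0, 0],
    [0, 0, 0],
    [0, 0, 0],
    [0, 0, 0],
    [0, 0, 0],
    [0, 0, 0],
    [0, 0, 0]
  ]
}}

```text
clock: 16.45
position: [0.6589, -0.0268, 0.1527]
ee_rot: [2.494, 1.909, -0.002]
force: [-6.2, -2.4, 6.5]
width: 0.301
gripper_force: 25.0
```

```bash
python3 crank.py plan 7 0.07
```

```text
t 16.45 axis,r [57.6  -1.16 57.61] th_meas 1.063 cmd 1.060 meas [28.87 50.46  0.  ] cmd [29.9 49.9] Fr -2.8 Ft -6.0 Fz -6.5 give 1.55
[[0.37,0.17,0],[0.38,0.14,0],[0.39,0.12,0],[0.39,0.09,0],[0.4,0.07,0],[0.4,0.05,0],[0.4,0.01,0]]
```

```bash
cat > ed.py <<'E'
t=open("crank.py").read()
t=t.replace("er*max(0,1-k*n/4)*ua","(et_+(er-et_)*max(0,1-k*n/4))*ua")
t=t.replace("et=e0-er*u0","give=-(f[:2]@u)/1.8; et_=.5*(er-give); print('er %.2f -> %.2f'%(er,et_))")
open("crank.py","w").write(t)
import json; S=json.load(open("st.json")); S["cmd"]=[29.9,49.9]; S["th"]=1.06; json.dump(S,open("st.json","w"))
E
python3 ed.py; python3 crank.py plan 7 0.07
```

```text
t 16.45 axis,r [57.6  -1.16 57.61] th_meas 1.063 cmd 1.060 meas [28.87 50.46  0.  ] cmd [29.9 49.9] Fr -2.8 Ft -6.0 Fz -6.5 give 1.55
er 0.48 -> -0.53
[[0.37,0.16,0],[0.39,0.13,0],[0.39,0.1,0],[0.39,0.08,0],[0.39,0.07,0],[0.4,0.04,0],[0.4,0.02,0]]
```

Emit:
{"method": "carry_out", "body": {
  "claw": [2, 2, 2, 2, 2, 2, 2],
  "delta_pos": [
    [0.37, 0.16, 0],
    [0.39, 0.13, 0],
    [0.39, 0.1, 0],
    [0.39, 0.08, 0],
    [0.39, 0.07, 0],
    [0.4, 0.04, 0],
    [0.4, 0.02, 0]
  ],
  "angular": [
    [0, 0, 0],
    [0, 0, 0],
    [0, 0, 0],
    [0, 0, 0],
    [0, 0, 0],
    [0, 0, 0],
    [0, 0, 0]
  ],
  "force": 30
}}

```text
clock: 17.15
position: [0.6722, -0.0046, 0.1527]
ee_rot: [2.493, 1.905, -0.004]
force: [-4.1, -9.1, 6.1]
width: 0.3
gripper_force: 30.0
```

```bash
python3 crank.py plan 7 0.07
```

```text
t 17.15 axis,r [58.66 -1.49 58.64] th_meas 1.488 cmd 1.564 meas [5.374e+01 5.750e+01 2.000e-02] cmd [57.2 55.9] Fr -0.8 Ft -10.0 Fz -6.1 give 0.42
er -1.24 -> -0.83
[[0.4,0.01,0],[0.4,-0.03,0],[0.41,-0.05,0],[0.39,-0.07,0],[0.39,-0.12,0],[0.38,-0.14,0],[0.37,-0.17,0]]
```

Emit:
{"method": "carry_out", "body": {
  "claw": [2, 2, 2, 2, 2, 2, 2],
  "delta_pos": [
    [0.4, 0.01, 0],
    [0.4, -0.03, 0],
    [0.41, -0.05, 0],
    [0.39, -0.07, 0],
    [0.39, -0.12, 0],
    [0.38, -0.14, 0],
    [0.37, -0.17, 0]
  ],
  "angular": [
    [0, 0, 0],
    [0, 0, 0],
    [0, 0, 0],
    [0, 0, 0],
    [0, 0, 0],
    [0, 0, 0],
    [0, 0, 0]
  ]
}}

```text
clock: 17.85
position: [0.6751, 0.0205, 0.1527]
ee_rot: [2.493, 1.9, -0.005]
force: [0.6, -15.0, 3.9]
width: 0.298
gripper_force: 30.0
```

```bash
python3 crank.py plan 7 0.07
```

```text
t 17.85 axis,r [58.46 -1.38 58.44] th_meas 1.922 cmd 2.035 meas [ 7.871e+01  5.382e+01 -2.000e-02] cmd [84.6 50.2] Fr -0.7 Ft -15.0 Fz -3.9 give 0.39
er -0.62 -> -0.50
[[0.36,-0.19,0],[0.34,-0.22,0],[0.32,-0.24,0],[0.31,-0.26,0],[0.29,-0.29,0],[0.27,-0.31,0],[0.24,-0.32,0]]
```

Emit:
{"method": "carry_out", "body": {
  "claw": [2, 2, 2, 2, 2, 2, 2],
  "delta_pos": [
    [0.36, -0.19, 0],
    [0.34, -0.22, 0],
    [0.32, -0.24, 0],
    [0.31, -0.26, 0],
    [0.29, -0.29, 0],
    [0.27, -0.31, 0],
    [0.24, -0.32, 0]
  ],
  "angular": [
    [0, 0, 0],
    [0, 0, 0],
    [0, 0, 0],
    [0, 0, 0],
    [0, 0, 0],
    [0, 0, 0],
    [0, 0, 0]
  ]
}}

```text
clock: 18.55
position: [0.6655, 0.0455, 0.1529]
ee_rot: [2.492, 1.897, 0.002]
force: [10.3, -14.2, -0.9]
width: 0.297
gripper_force: 30.0
```

```bash
python3 crank.py plan 8 0.064
```

```text
t 18.55 axis,r [58.29 -1.24 58.26] th_meas 2.391 cmd 2.530 meas [100.37  37.99  -0.2 ] cmd [105.9  31.9] Fr 1.2 Ft -17.4 Fz 0.9 give -0.68
er -0.25 -> 0.21
[[0.21,-0.31,0],[0.19,-0.31,0],[0.18,-0.34,0],[0.15,-0.34,0],[0.12,-0.35,0],[0.09,-0.36,0],[0.07,-0.37,0],[0.05,-0.37,0]]
```

Emit:
{"method": "carry_out", "body": {
  "claw": [2, 2, 2, 2, 2, 2, 2, 2],
  "delta_pos": [
    [0.21, -0.31, 0],
    [0.19, -0.31, 0],
    [0.18, -0.34, 0],
    [0.15, -0.34, 0],
    [0.12, -0.35, 0],
    [0.09, -0.36, 0],
    [0.07, -0.37, 0],
    [0.05, -0.37, 0]
  ],
  "angular": [
    [0, 0, 0],
    [0, 0, 0],
    [0, 0, 0],
    [0, 0, 0],
    [0, 0, 0],
    [0, 0, 0],
    [0, 0, 0],
    [0, 0, 0]
  ]
}}

```text
clock: 19.35
position: [0.6411, 0.0676, 0.1529]
ee_rot: [2.492, 1.905, 0.007]
force: [7.8, -3.0, -3.4]
width: 0.295
gripper_force: 30.0
```

```bash
python3 crank.py plan 8 0.062
```

```text
t 19.35 axis,r [58.3  -1.25 58.27] th_meas 2.969 cmd 3.045 meas [115.38   8.71  -0.17] cmd [116.5   4.4] Fr 0.6 Ft -8.3 Fz 3.4 give -0.33
er 0.21 -> 0.27
[[0.03,-0.36,0],[-0.0,-0.36,0],[-0.02,-0.37,0],[-0.04,-0.36,0],[-0.07,-0.35,0],[-0.09,-0.36,0],[-0.11,-0.34,0],[-0.13,-0.34,0]]
```

Emit:
{"method": "carry_out", "body": {
  "claw": [2, 2, 2, 2, 2, 2, 2, 2],
  "delta_pos": [
    [0.03, -0.36, 0],
    [0, -0.36, 0],
    [-0.02, -0.36, 0],
    [-0.04, -0.36, 0],
    [-0.07, -0.35, 0],
    [-0.09, -0.36, 0],
    [-0.11, -0.34, 0],
    [-0.13, -0.34, 0]
  ],
  "angular": [
    [0, 0, 0],
    [0, 0, 0],
    [0, 0, 0],
    [0, 0, 0],
    [0, 0, 0],
    [0, 0, 0],
    [0, 0, 0],
    [0, 0, 0]
  ]
}}

```text
clock: 20.15
position: [0.6078, 0.073, 0.1526]
ee_rot: [-2.493, -1.911, 0.002]
force: [-5.1, -0.3, 4.8]
width: 0.301
gripper_force: 30.0
```

```bash
python3 crank.py plan 8 0.064
```

```text
t 20.15 axis,r [58.4  -1.48 58.44] th_meas 3.554 cmd 3.541 meas [111.88 -24.88   0.12] cmd [112.2 -24. ] Fr 0.5 Ft 5.1 Fz -4.8 give -0.27
er -0.12 -> 0.08
[[-0.15,-0.34,0],[-0.17,-0.33,0],[-0.2,-0.32,0],[-0.21,-0.31,0],[-0.24,-0.29,0],[-0.25,-0.28,0],[-0.27,-0.25,0],[-0.29,-0.24,0]]
```

Emit:
{"method": "carry_out", "body": {
  "claw": [2, 2, 2, 2, 2, 2, 2, 2],
  "delta_pos": [
    [-0.15, -0.34, 0],
    [-0.17, -0.33, 0],
    [-0.2, -0.32, 0],
    [-0.21, -0.31, 0],
    [-0.24, -0.29, 0],
    [-0.25, -0.28, 0],
    [-0.27, -0.25, 0],
    [-0.29, -0.24, 0]
  ],
  "angular": [
    [0, 0, 0],
    [0, 0, 0],
    [0, 0, 0],
    [0, 0, 0],
    [0, 0, 0],
    [0, 0, 0],
    [0, 0, 0],
    [0, 0, 0]
  ]
}}

```text
clock: 20.95
position: [0.58, 0.0603, 0.1526]
ee_rot: [2.494, 1.91, -0.006]
force: [-7.1, -4.3, 8.1]
width: 0.296
gripper_force: 30.0
```

```bash
python3 crank.py plan 10 0.071
```

```text
t 20.95 axis,r [58.41 -1.52 58.47] th_meas 4.085 cmd 4.050 meas [ 92.39 -48.4    0.19] cmd [ 94.4 -47.6] Fr 1.1 Ft 8.2 Fz -8.0 give -0.63
er 0.00 -> 0.32
[[-0.33,-0.25,0],[-0.35,-0.23,0],[-0.37,-0.2,0],[-0.37,-0.17,0],[-0.4,-0.14,0],[-0.4,-0.12,0],[-0.41,-0.08,0],[-0.41,-0.05,0],[-0.42,-0.03,0],[-0.41,0.01,0]]
```

Emit:
{"method": "carry_out", "body": {
  "claw": [2, 2, 2, 2, 2, 2, 2, 2, 2, 2],
  "delta_pos": [
    [-0.33, -0.25, 0],
    [-0.35, -0.23, 0],
    [-0.37, -0.2, 0],
    [-0.37, -0.17, 0],
    [-0.4, -0.14, 0],
    [-0.4, -0.12, 0],
    [-0.41, -0.08, 0],
    [-0.41, -0.05, 0],
    [-0.42, -0.03, 0],
    [-0.41, 0.01, 0]
  ],
  "angular": [
    [0, 0, 0],
    [0, 0, 0],
    [0, 0, 0],
    [0, 0, 0],
    [0, 0, 0],
    [0, 0, 0],
    [0, 0, 0],
    [0, 0, 0],
    [0, 0, 0],
    [0, 0, 0]
  ]
}}

```text
clock: 21.95
position: [0.5595, 0.0274, 0.1528]
ee_rot: [2.494, 1.91, 0.001]
force: [-0.9, -1.9, 3.2]
width: 0.299
gripper_force: 30.0
```

```bash
python3 crank.py plan 12 0.073
```

```text
t 21.95 axis,r [58.41 -1.52 58.47] th_meas 4.765 cmd 4.759 meas [ 55.35 -59.64   0.  ] cmd [ 55.7 -60.2] Fr 0.5 Ft 2.1 Fz -3.2 give -0.28
er 0.27 -> 0.27
[[-0.43,0.04,0],[-0.42,0.06,0],[-0.42,0.1,0],[-0.41,0.13,0],[-0.4,0.15,0],[-0.38,0.19,0],[-0.38,0.21,0],[-0.35,0.24,0],[-0.34,0.27,0],[-0.31,0.29,0],[-0.3,0.31,0],[-0.27,0.33,0]]
```

Emit:
{"method": "carry_out", "body": {
  "claw": [2, 2, 2, 2, 2, 2, 2, 2, 2, 2, 2, 2],
  "delta_pos": [
    [-0.43, 0.04, 0],
    [-0.42, 0.06, 0],
    [-0.42, 0.1, 0],
    [-0.41, 0.13, 0],
    [-0.4, 0.15, 0],
    [-0.38, 0.19, 0],
    [-0.38, 0.21, 0],
    [-0.35, 0.24, 0],
    [-0.34, 0.27, 0],
    [-0.31, 0.29, 0],
    [-0.3, 0.31, 0],
    [-0.27, 0.33, 0]
  ],
  "angular": [
    [0, 0, 0],
    [0, 0, 0],
    [0, 0, 0],
    [0, 0, 0],
    [0, 0, 0],
    [0, 0, 0],
    [0, 0, 0],
    [0, 0, 0],
    [0, 0, 0],
    [0, 0, 0],
    [0, 0, 0],
    [0, 0, 0]
  ]
}}

```text
clock: 23.15
position: [0.5703, -0.0209, 0.1527]
ee_rot: [-2.493, -1.911, 0.0]
force: [-1.6, 2.7, 3.4]
width: 0.295
gripper_force: 30.0
```

```bash
python3 crank.py plan 12 0.072
```

```text
t 23.15 axis,r [58.42 -1.51 58.46] th_meas 5.641 cmd 5.635 meas [ 11.46 -36.6    0.05] cmd [ 11.6 -37. ] Fr -0.4 Ft -3.1 Fz -3.4 give 0.22
er 0.29 -> 0.03
[[-0.24,0.35,0],[-0.21,0.36,0],[-0.18,0.38,0],[-0.16,0.39,0],[-0.14,0.4,0],[-0.1,0.41,0],[-0.08,0.42,0],[-0.04,0.41,0],[-0.02,0.43,0],[0.02,0.42,0],[0.04,0.41,0],[0.08,0.42,0]]
```

Emit:
{"method": "carry_out", "body": {
  "claw": [2, 2, 2, 2, 2, 2, 2, 2, 2, 2, 2, 2],
  "delta_pos": [
    [-0.24, 0.35, 0],
    [-0.21, 0.36, 0],
    [-0.18, 0.38, 0],
    [-0.16, 0.39, 0],
    [-0.14, 0.4, 0],
    [-0.1, 0.41, 0],
    [-0.08, 0.42, 0],
    [-0.04, 0.41, 0],
    [-0.02, 0.43, 0],
    [0.02, 0.42, 0],
    [0.04, 0.41, 0],
    [0.08, 0.42, 0]
  ],
  "angular": [
    [0, 0, 0],
    [0, 0, 0],
    [0, 0, 0],
    [0, 0, 0],
    [0, 0, 0],
    [0, 0, 0],
    [0, 0, 0],
    [0, 0, 0],
    [0, 0, 0],
    [0, 0, 0],
    [0, 0, 0],
    [0, 0, 0]
  ]
}}

```text
clock: 24.35
position: [0.6141, -0.0439, 0.1527]
ee_rot: [2.494, 1.91, -0.001]
force: [-4.7, 0.8, 5.8]
width: 0.298
gripper_force: 30.0
```

```bash
python3 crank.py plan 12 0.073
```

```text
t 24.35 axis,r [58.37 -1.51 58.49] th_meas 6.507 cmd 6.499 meas [ 0.69 11.63  0.05] cmd [ 1.3 11. ] Fr -0.6 Ft -4.7 Fz -5.8 give 0.33
er -0.06 -> -0.20
[[0.11,0.41,0],[0.14,0.4,0],[0.17,0.4,0],[0.19,0.37,0],[0.22,0.37,0],[0.25,0.34,0],[0.27,0.33,0],[0.29,0.31,0],[0.32,0.28,0],[0.34,0.27,0],[0.35,0.23,0],[0.37,0.21,0]]
```

Emit:
{"method": "carry_out", "body": {
  "claw": [2, 2, 2, 2, 2, 2, 2, 2, 2, 2, 2, 2],
  "delta_pos": [
    [0.11, 0.41, 0],
    [0.14, 0.4, 0],
    [0.17, 0.4, 0],
    [0.19, 0.37, 0],
    [0.22, 0.37, 0],
    [0.25, 0.34, 0],
    [0.27, 0.33, 0],
    [0.29, 0.31, 0],
    [0.32, 0.28, 0],
    [0.34, 0.27, 0],
    [0.35, 0.23, 0],
    [0.37, 0.21, 0]
  ],
  "angular": [
    [0, 0, 0],
    [0, 0, 0],
    [0, 0, 0],
    [0, 0, 0],
    [0, 0, 0],
    [0, 0, 0],
    [0, 0, 0],
    [0, 0, 0],
    [0, 0, 0],
    [0, 0, 0],
    [0, 0, 0],
    [0, 0, 0]
  ]
}}

```text
clock: 25.55
position: [0.6595, -0.0264, 0.1527]
ee_rot: [2.494, 1.908, -0.004]
force: [-6.7, -2.5, 7.7]
width: 0.296
gripper_force: 30.0
```

```bash
python3 crank.py plan 10 0.076
```

```text
t 25.55 axis,r [58.38 -1.54 58.47] th_meas 7.349 cmd 7.375 meas [2.939e+01 5.091e+01 4.000e-02] cmd [31.5 50.2] Fr -3.1 Ft -6.5 Fz -7.7 give 1.72
er -0.16 -> -0.94
[[0.41,0.17,0],[0.42,0.14,0],[0.42,0.11,0],[0.44,0.07,0],[0.43,0.06,0],[0.43,0.03,0],[0.44,-0.01,0],[0.44,-0.04,0],[0.43,-0.07,0],[0.42,-0.11,0]]
```

Emit:
{"method": "carry_out", "body": {
  "claw": [2, 2, 2, 2, 2, 2, 2, 2, 2, 2],
  "delta_pos": [
    [0.41, 0.17, 0],
    [0.42, 0.14, 0],
    [0.42, 0.11, 0],
    [0.44, 0.07, 0],
    [0.43, 0.06, 0],
    [0.43, 0.03, 0],
    [0.44, -0.01, 0],
    [0.44, -0.04, 0],
    [0.43, -0.07, 0],
    [0.42, -0.11, 0]
  ],
  "angular": [
    [0, 0, 0],
    [0, 0, 0],
    [0, 0, 0],
    [0, 0, 0],
    [0, 0, 0],
    [0, 0, 0],
    [0, 0, 0],
    [0, 0, 0],
    [0, 0, 0],
    [0, 0, 0]
  ]
}}

```text
clock: 26.55
position: [0.6751, 0.0097, 0.1527]
ee_rot: [2.493, 1.901, -0.007]
force: [-2.4, -12.7, 7.4]
width: 0.297
gripper_force: 30.0
```

```bash
python3 crank.py plan 8 0.071
```

```text
t 26.55 axis,r [58.38 -1.56 58.46] th_meas 8.022 cmd 8.135 meas [6.827e+01 5.662e+01 2.000e-02] cmd [74.3 53.7] Fr -1.2 Ft -12.9 Fz -7.4 give 0.69
er -0.95 -> -0.82
[[0.39,-0.12,0],[0.38,-0.15,0],[0.37,-0.18,0],[0.35,-0.21,0],[0.34,-0.23,0],[0.32,-0.25,0],[0.3,-0.28,0],[0.28,-0.3,0]]
```

Emit:
{"method": "carry_out", "body": {
  "claw": [2, 2, 2, 2, 2, 2, 2, 2],
  "delta_pos": [
    [0.39, -0.12, 0],
    [0.38, -0.15, 0],
    [0.37, -0.18, 0],
    [0.35, -0.21, 0],
    [0.34, -0.23, 0],
    [0.32, -0.25, 0],
    [0.3, -0.28, 0],
    [0.28, -0.3, 0]
  ],
  "angular": [
    [0, 0, 0],
    [0, 0, 0],
    [0, 0, 0],
    [0, 0, 0],
    [0, 0, 0],
    [0, 0, 0],
    [0, 0, 0],
    [0, 0, 0]
  ]
}}

```text
clock: 27.35
position: [0.6685, 0.0387, 0.1529]
ee_rot: [2.492, 1.896, -0.001]
force: [9.2, -14.0, 0.4]
width: 0.297
gripper_force: 30.0
```

```bash
python3 crank.py plan 9 0.064
```

```text
t 27.35 axis,r [58.4  -1.54 58.48] th_meas 8.540 cmd 8.703 meas [94.61 42.71 -0.14] cmd [101.6  36.5] Fr 2.7 Ft -16.6 Fz -0.4 give -1.48
er -0.91 -> 0.29
[[0.26,-0.27,0],[0.24,-0.28,0],[0.22,-0.3,0],[0.21,-0.31,0],[0.16,-0.35,0],[0.13,-0.35,0],[0.12,-0.35,0],[0.09,-0.37,0],[0.06,-0.37,0]]
```

Emit:
{"method": "carry_out", "body": {
  "claw": [2, 2, 2, 2, 2, 2, 2, 2, 2],
  "delta_pos": [
    [0.26, -0.27, 0],
    [0.24, -0.28, 0],
    [0.22, -0.3, 0],
    [0.21, -0.31, 0],
    [0.16, -0.35, 0],
    [0.13, -0.35, 0],
    [0.12, -0.35, 0],
    [0.09, -0.37, 0],
    [0.06, -0.37, 0]
  ],
  "angular": [
    [0, 0, 0],
    [0, 0, 0],
    [0, 0, 0],
    [0, 0, 0],
    [0, 0, 0],
    [0, 0, 0],
    [0, 0, 0],
    [0, 0, 0],
    [0, 0, 0]
  ]
}}

```text
clock: 28.25
position: [0.644, 0.0657, 0.1529]
ee_rot: [2.492, 1.903, 0.006]
force: [9.7, -3.4, -2.5]
width: 0.296
gripper_force: 30.0
```

```bash
python3 crank.py plan 9 0.062
```

```text
t 28.25 axis,r [58.39 -1.54 58.47] th_meas 9.187 cmd 9.279 meas [114.26  12.02  -0.16] cmd [116.5   7. ] Fr 1.7 Ft -10.2 Fz 2.5 give -0.93
er 0.26 -> 0.60
[[0.05,-0.36,0],[0.03,-0.36,0],[0.0,-0.37,0],[-0.01,-0.37,0],[-0.05,-0.36,0],[-0.07,-0.36,0],[-0.1,-0.35,0],[-0.11,-0.35,0],[-0.14,-0.34,0]]
```

Emit:
{"method": "carry_out", "body": {
  "claw": [2, 2, 2, 2, 2, 2, 2, 2, 2],
  "delta_pos": [
    [0.05, -0.36, 0],
    [0.03, -0.36, 0],
    [0.0, -0.37, 0],
    [-0.01, -0.37, 0],
    [-0.05, -0.36, 0],
    [-0.07, -0.36, 0],
    [-0.1, -0.35, 0],
    [-0.11, -0.35, 0],
    [-0.14, -0.34, 0]
  ],
  "angular": [
    [0, 0, 0],
    [0, 0, 0],
    [0, 0, 0],
    [0, 0, 0],
    [0, 0, 0],
    [0, 0, 0],
    [0, 0, 0],
    [0, 0, 0],
    [0, 0, 0]
  ]
}}

```text
clock: 29.15
position: [0.6066, 0.0733, 0.1526]
ee_rot: [-2.493, -1.911, 0.003]
force: [-5.6, -1.8, 7.0]
width: 0.299
gripper_force: 30.0
```

```bash
python3 crank.py plan 9 0.065
```

```text
t 29.15 axis,r [58.39 -1.54 58.47] th_meas 9.855 cmd 9.837 meas [111.92 -26.1    0.13] cmd [112.5 -25.2] Fr -0.8 Ft 5.8 Fz -7.0 give 0.44
er 0.59 -> 0.07
[[-0.18,-0.34,0],[-0.19,-0.33,0],[-0.22,-0.31,0],[-0.24,-0.3,0],[-0.25,-0.29,0],[-0.26,-0.27,0],[-0.28,-0.26,0],[-0.3,-0.23,0],[-0.31,-0.22,0]]
```

Emit:
{"method": "carry_out", "body": {
  "claw": [2, 2, 2, 2, 2, 2, 2, 2, 2],
  "delta_pos": [
    [-0.18, -0.34, 0],
    [-0.19, -0.33, 0],
    [-0.22, -0.31, 0],
    [-0.24, -0.3, 0],
    [-0.25, -0.29, 0],
    [-0.26, -0.27, 0],
    [-0.28, -0.26, 0],
    [-0.3, -0.23, 0],
    [-0.31, -0.22, 0]
  ],
  "angular": [
    [0, 0, 0],
    [0, 0, 0],
    [0, 0, 0],
    [0, 0, 0],
    [0, 0, 0],
    [0, 0, 0],
    [0, 0, 0],
    [0, 0, 0],
    [0, 0, 0]
  ]
}}

```text
clock: 30.05
position: [0.5756, 0.0568, 0.1526]
ee_rot: [2.494, 1.91, -0.007]
force: [-6.4, -5.9, 9.0]
width: 0.301
gripper_force: 30.0
```

```bash
python3 crank.py plan 12 0.071
```

```text
t 30.05 axis,r [58.38 -1.53 58.46] th_meas 10.464 cmd 10.422 meas [ 87.9  -51.71   0.21] cmd [ 90.2 -50.7] Fr 0.3 Ft 8.7 Fz -9.0 give -0.14
er 0.11 -> 0.13
[[-0.36,-0.21,0],[-0.37,-0.19,0],[-0.38,-0.16,0],[-0.39,-0.14,0],[-0.41,-0.1,0],[-0.41,-0.08,0],[-0.41,-0.04,0],[-0.41,-0.02,0],[-0.42,0.01,0],[-0.41,0.04,0],[-0.41,0.07,0],[-0.41,0.1,0]]
```

Emit:
{"method": "carry_out", "body": {
  "claw": [2, 2, 2, 2, 2, 2, 2, 2, 2, 2, 2, 2],
  "delta_pos": [
    [-0.36, -0.21, 0],
    [-0.37, -0.19, 0],
    [-0.38, -0.16, 0],
    [-0.39, -0.14, 0],
    [-0.41, -0.1, 0],
    [-0.41, -0.08, 0],
    [-0.41, -0.04, 0],
    [-0.41, -0.02, 0],
    [-0.42, 0.01, 0],
    [-0.41, 0.04, 0],
    [-0.41, 0.07, 0],
    [-0.41, 0.1, 0]
  ],
  "angular": [
    [0, 0, 0],
    [0, 0, 0],
    [0, 0, 0],
    [0, 0, 0],
    [0, 0, 0],
    [0, 0, 0],
    [0, 0, 0],
    [0, 0, 0],
    [0, 0, 0],
    [0, 0, 0],
    [0, 0, 0],
    [0, 0, 0]
  ]
}}

```text
clock: 31.25
position: [0.5582, 0.0145, 0.1528]
ee_rot: [-2.493, -1.911, -0.001]
force: [-0.5, 0.1, 3.1]
width: 0.299
gripper_force: 30.0
```

```bash
python3 crank.py plan 12 0.07
```

```text
t 31.25 axis,r [58.38 -1.53 58.46] th_meas 11.271 cmd 11.273 meas [ 42.52 -57.56   0.  ] cmd [ 42.3 -57.9] Fr 0.5 Ft -0.1 Fz -3.1 give -0.28
er 0.15 -> 0.22
[[-0.39,0.12,0],[-0.38,0.16,0],[-0.37,0.17,0],[-0.36,0.21,0],[-0.34,0.23,0],[-0.32,0.25,0],[-0.31,0.28,0],[-0.28,0.29,0],[-0.27,0.32,0],[-0.24,0.33,0],[-0.22,0.35,0],[-0.19,0.36,0]]
```

Emit:
{"method": "carry_out", "body": {
  "claw": [2, 2, 2, 2, 2, 2, 2, 2, 2, 2, 2, 2],
  "delta_pos": [
    [-0.39, 0.12, 0],
    [-0.38, 0.16, 0],
    [-0.37, 0.17, 0],
    [-0.36, 0.21, 0],
    [-0.34, 0.23, 0],
    [-0.32, 0.25, 0],
    [-0.31, 0.28, 0],
    [-0.28, 0.29, 0],
    [-0.27, 0.32, 0],
    [-0.24, 0.33, 0],
    [-0.22, 0.35, 0],
    [-0.19, 0.36, 0]
  ],
  "angular": [
    [0, 0, 0],
    [0, 0, 0],
    [0, 0, 0],
    [0, 0, 0],
    [0, 0, 0],
    [0, 0, 0],
    [0, 0, 0],
    [0, 0, 0],
    [0, 0, 0],
    [0, 0, 0],
    [0, 0, 0],
    [0, 0, 0]
  ]
}}

```text
clock: 32.45
position: [0.5783, -0.0295, 0.1527]
ee_rot: [-2.494, -1.911, 0.001]
force: [-2.8, 2.7, 4.4]
width: 0.295
gripper_force: 30.0
```

```bash
python3 crank.py plan 7 0.068
```

```text
t 32.45 axis,r [58.37 -1.54 58.47] th_meas 12.123 cmd 12.113 meas [  5.31 -26.73   0.05] cmd [  5.6 -27.2] Fr -0.3 Ft -3.9 Fz -4.4 give 0.15
er 0.21 -> 0.03
[[-0.16,0.37,0],[-0.13,0.37,0],[-0.11,0.39,0],[-0.08,0.39,0],[-0.06,0.39,0],[-0.03,0.4,0],[-0.0,0.39,0]]
```

Emit:
{"method": "carry_out", "body": {
  "claw": [2, 2, 2, 2, 2, 2, 2],
  "delta_pos": [
    [-0.16, 0.37, 0],
    [-0.13, 0.37, 0],
    [-0.11, 0.39, 0],
    [-0.08, 0.39, 0],
    [-0.06, 0.39, 0],
    [-0.03, 0.4, 0],
    [0, 0.39, 0]
  ],
  "angular": [
    [0, 0, 0],
    [0, 0, 0],
    [0, 0, 0],
    [0, 0, 0],
    [0, 0, 0],
    [0, 0, 0],
    [0, 0, 0]
  ]
}}

```text
clock: 33.15
position: [0.6028, -0.0423, 0.1527]
ee_rot: [2.494, 1.91, -0.001]
force: [-3.7, 1.4, 5.6]
width: 0.296
gripper_force: 30.0
```

```bash
python3 crank.py plan 4 0.05
```

```text
t 33.15 axis,r [58.34 -1.54 58.49] th_meas 12.598 cmd 12.590 meas [-0.7   0.33  0.07] cmd [-0.1 -0.2] Fr -0.5 Ft -3.9 Fz -5.6 give 0.27
er -0.03 -> -0.15
[[0.02,0.29,0],[0.03,0.29,0],[0.04,0.29,0],[0.07,0.29,0]]
```

Emit:
{"method": "carry_out", "body": {
  "claw": [2, 2, 2, 2, 2],
  "delta_pos": [
    [0.02, 0.29, 0],
    [0.03, 0.29, 0],
    [0.04, 0.29, 0],
    [0.07, 0.29, 0],
    [0, 0, 0]
  ],
  "angular": [
    [0, 0, 0],
    [0, 0, 0],
    [0, 0, 0],
    [0, 0, 0],
    [0, 0, 0]
  ]
}}

```text
clock: 33.65
position: [0.6099, -0.043, 0.1523]
ee_rot: [-2.489, -1.909, 0.013]
force: [-21.8, 2.5, 18.2]
width: 0.297
gripper_force: 30.0
```

```bash
python3 crank.py plan 2 0.03
```

```text
t 33.65 axis,r [58.34 -1.54 58.49] th_meas 12.718 cmd 12.789 meas [0.43 7.33 0.46] cmd [ 1.5 11.4] Fr -0.1 Ft -22.0 Fz -18.2 give 0.05
er -0.19 -> -0.12
[[0.04,0.17,0],[0.04,0.17,0]]
```

Emit:
{"method": "carry_out", "body": {
  "claw": [2, 2, 2, 6, 6, 6, 6, 6, 6, 6, 6, 6, 6, 6],
  "delta_pos": [
    [-0.04, -0.15, 0],
    [-0.04, -0.15, 0],
    [0, 0, 0],
    [0, 0, 0],
    [0, 0, 0],
    [0, 0, 0],
    [0, 0, 0],
    [0, 0, 0],
    [0, 0, -0.5],
    [0, 0, -1],
    [0, 0, -2],
    [0, 0, -3],
    [0, 0, -3],
    [0, 0, 0]
  ],
  "angular": [
    [0, 0, 0],
    [0, 0, 0],
    [0, 0, 0],
    [0, 0, 0],
    [0, 0, 0],
    [0, 0, 0],
    [0, 0, 0],
    [0, 0, 0],
    [0, 0, 0],
    [0, 0, 0],
    [0, 0, 0],
    [0, 0, 0],
    [0, 0, 0],
    [0, 0, 0]
  ]
}}

```text
clock: 35.05
position: [0.6137, -0.0424, 0.2531]
ee_rot: [2.49, 1.908, 0.01]
force: [0.1, -0.1, -0.1]
width: 0.657
gripper_force: 0.0
```

```bash
python3 - <<'E'
from ov import *
st=arm.observe(); print(st["position"],st["force"].round(1))
t=arm.get_image("top"); sc=arm.get_image("scene")
for n,im in(("t",t),("s",sc)):
    for l in("carriage","block"):
        for d in arm.place_of(l,im): print(n,l,round(d["conf"],2),px2w(im,d["centre"],.03 if l=="carriage" else .038).round(3))
c,s=np.cos(-.262),np.sin(-.262); print("expected",[.5451-.05*c+.138*s,.035-.05*s-.138*c])
cv2.imwrite("pics/e.png",np.hstack([cv2.resize(f["frame"][v-70:v+80,u-100:u+100,::-1],(400,300),interpolation=cv2.INTER_CUBIC) for f,u,v in((t,320,220),(sc,340,270))]))
E
```

```text
[ 0.61366037 -0.0423633   0.25314036] [ 0.1 -0.1 -0.1]
t carriage 0.72 [ 0.466 -0.085  0.03 ]
t carriage 0.2 [0.666 0.363 0.03 ]
t block 0.87 [0.164 0.291 0.038]
t block 0.63 [0.295 0.262 0.038]
t block 0.61 [ 0.466 -0.086  0.038]
t block 0.55 [ 0.455 -0.082  0.038]
s carriage 0.78 [ 0.457 -0.087  0.03 ]
s block 0.82 [0.203 0.263 0.038]
s block 0.7 [0.802 0.248 0.038]
s block 0.57 [ 0.462 -0.09   0.038]
s block 0.57 [0.325 0.25  0.038]
expected [np.float64(0.4610625371072324), np.float64(-0.08533995525404975)]
```

View pics/e.png

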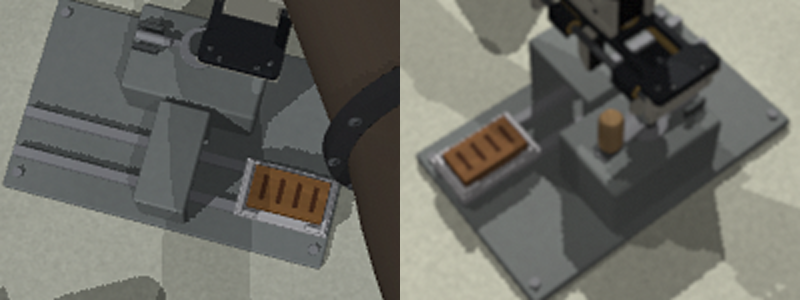

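The last picture shows the carriage past the roller (left panel, about (285,195)) with the block lying flat in its pocket. The knob is free and the gripper clear above it.

```bash
python3 -c "
from cell import arm; print(arm.sign_off())"
```

```text
the job is handed in; nothing more can be done
None
```

The block lies flat in the carriage's pocket, the crank was wound two turns at about 8.5–10 s a turn up to its stop, the knob was let go, and the job was handed in at about 35 s; no verdict was shown. The largest in/out shift of the knob's pin that I measured was about 1.7 mm.

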